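# Set the tube roller's speed selector to mark six and start it

### The job

Get the tube roller mixer going at speed six: with a fingertip against the side of its pointer knob, click the speed selector round clockwise to the sixth of its eight marks, counted from the anticlockwise (slow) end, and leave it resting in that click. Only then start the rollers by pressing the raised near half of the rocker switch fully down with a fingertip. Work gently, grip nothing, and leave the sample tubes on the rollers and the things standing round the mixer where they are.

Things in the scene. Friction and masses are not known exactly. Their poses are not given: they have to be found in the camera images.
- mixer: white tube-roller mixer, fixed. Origin: on the worktop under it; front edge at x = -125, back at +135, sides at y = -125 and +125 (x to its back, y left, z up). The front 92 mm is a control panel sloping 11.4 degrees, 42 to 60 mm above the worktop; behind it four black rollers along y (26 mm diameter, tops 86 mm up, the first at x = +14) carry the tubes, between cheeks as high.
- selector_axis (a point): where the speed selector's axis meets the panel surface. Frame fixed to the panel: x up the slope (to the mixer's back), y left, z out of the panel along the axis. Eight white dots, growing from slow to fast, lie 38 mm from the axis; seen from above the first is 105 degrees anticlockwise of x, each next one 30 degrees clockwise.
- speed_selector (a joint): selector angle, rad: 0 at the first (slowest) mark, growing clockwise from above; mark n is at (n-1) x 0.5236, mark six at 2.618. A sprung detent pulls it into the nearest mark; past halfway it snaps on by itself. A click takes about 0.06 N m (2 to 3 N on the bar 22 mm from the axis). Stops lie 0.06 rad beyond marks one and eight. Starts in mark one, two or three.
- speed_knob: black pointer knob of the selector. Origin on the axis at the panel surface; x along the pointer's nose (white line on top), z along the axis. A round skirt, 52 mm diameter, reaches 7.5 mm above the panel; on it stands a bar 12 to 14 mm wide, tapering to 4 mm at the nose from 18 mm out, from 24 mm behind the axis to 33 mm in front, top 27 mm above the panel. Push on its side to turn it.
- drive_rocker (a joint): angle of the drive rocker, rad: 0 off (near half raised), 0.40 on (near half fully down). It snaps over at the middle and stays where it is put; takes about 3 to 4 N at the press point.
- rocker_press (a point): point to press: on the top face of the near half of the white rocker switch (in a black frame), 15.5 mm from its pivot, moves with the rocker. The rocker is 24 mm wide (y) and 46 mm long (x). When off, this point is about 18 mm above the panel; pressing drives it about 6 mm down. A small black dot marks this half.
- rocker_pivot (a point): pivot of the rocker, 7 mm above the panel surface, 122 mm to the right of the selector axis. Frame as that of selector_axis.
- tube_front: sample tube with red cap, 80 long, 14 diameter, lying loose in the groove between the first and second roller, top 91 mm above the worktop. Origin at the underside of its middle. Leave alone.
- tube_mid: the same, in the groove behind. Leave alone.
- tube_back: the same, in the last groove. Leave alone.
- marker_pen: white marker pen with blue cap, 128 long, 17 high, lying in front of the mixer. Origin under its middle. Leave alone.
- vial_dark: dark vial with white cap, 33 diameter, 73 high, standing to the right of the mixer. Origin under its middle. Leave alone.
- bench_timer: white bench timer, 62 x 66 x 18, lying to the left of the mixer. Origin under its middle. Leave alone.

How it is judged (in metres and radians):
On the way, in this order (a step that is already met when the one before it is completed fails the run):
1. the selector rests in mark six while the drive is still off (value of joint speed_selector between 2.47 and 2.77 rad and value of joint drive_rocker below 0.12 rad), for 0.3 s.
2. the rocker is pressed over to on (value of joint drive_rocker above 0.34 rad), for 0.2 s.
At the end, for the whole second after the job is handed in: The speed selector is at rest in mark six (within 0.12 rad of 2.618), the drive rocker is on (beyond 0.34 of its 0.40 rad), and the tubes and the things round the mixer are within 20 mm of where they began (value of joint speed_selector between 2.5 and 2.74 rad and velocity of joint speed_selector between -0.05 and 0.05 rad/s and value of joint drive_rocker above 0.34 rad and distance of each of tube_front, tube_mid, tube_back, marker_pen, vial_dark, bench_timer from where it was at the start of the episode below 0.02 m); the robot touches nothing.
It fails at once if the knob is gripped or forced (more than 20 N between fingers and knob) (contact force between the fingers and speed_knob above 20 N).
It fails at once if a sample tube is shifted or lifted by more than 20 mm (distance of any of tube_front, tube_mid, tube_back from where it was at the start of the episode above 0.02 m).
It fails at once if the pen, vial or timer is shifted or lifted by more than 20 mm (distance of any of marker_pen, vial_dark, bench_timer from where it was at the start of the episode above 0.02 m).
It also fails if it takes over 51 s, if anything falls off the work surface, if the arm or the gripper's body presses on something with over 40 N, if the wrist force passes 120 N, or if a joint passes its speed limit or range.

### The arm

A 6-joint arm with a two-finger parallel gripper is mounted at the origin on a cart in front of the work surface, level with it; the furniture and walls round the work are solid. World frame = base frame: x ahead of the robot, y to its left, z up, the work surface at z = 0. Lengths are in m, angles in degrees, forces in N, time in s.
With the tool pointing down it reaches from about 0.375 to 0.9 m from the base axis. Payload 3.1 kg.
Tool frame: the origin (TCP) lies at the very end of the fingers, on their centre line; the grasp point (between the pads) lies 19 mm behind it; z points along the fingers, y is the line along which they close (so a half turn about z gives the same grasp; the last joint's range is limited). The gripper opens to 87 mm and grips with 3 to 60 N. Pads are 19 mm wide; open, the fingers measure 117 mm over their backs; the gripper's body (75 mm by 190 mm) begins 51 mm behind the grasp point.
Start: joints at [-73.482, 30.224, 82.088, -0, 67.689, -10.227], TCP at [0.281, -0.558, 0.187] pointing down, gripper open.
Joint ranges: [-176.69, 176.69], [-43.24, 126.21], [12.49, 139.97], [-82, 262], [0, 151.66], [-163.58, 163.58]. Speed limits (degrees/s): [159.86, 159.86, 180, 180, 180, 180].

### API

Orientations are given as a 3x3 rotation matrix whose columns are the frame's x, y, z axes.
In Python, from rig import bot gives the robot as it stands.
- The arm moves only by the tool move_arm, never from a script. Its argument "increments" is a list of rows, each an object with "xyz": the shift along the tool's x, y, z in mm, a list of three; "roll": the turn about the tool's z in rad; "grip": the opening in per cent of the stroke, from 0 (shut) to 100 (fully open). A call has 1 to 5 rows; each row shifts and turns the commanded pose from where the row before left it, along the tool's axes as they then stand; what a row does not reach is not made up. A row lasts 1/12 s, in which the tool goes at most 41.7 mm and 7.16 degrees, less where a joint would pass 70% of its speed; a pose out of reach is approached as far as the arm can. A call is refused whole if a number of a shift passes 41.7 or a number of a turn 0.125, either way. A call with a gripper value outside its range is refused whole. The fingers move at their own pace and stop on an object; the grip force is fixed at half the most. Time passes only in rows, so rows that do not move let the fingers close. It gives the time, the measured TCP pose, the force, the opening and the grip force at its end, in the units of the state.
- bot.read_state(): the state, without advancing time (a new reading comes with each control period).
- bot.capture(name): name is "scene" or "top"; returns (picture, depth): 384x512x3 uint8, red, green, blue; 384x512 float32, m along the optical axis (not along the pixel's ray), 0 where there is no reading.
- bot.camera_model(name): a dict with "intrinsics" (3x3 intrinsics, pixels), "D" ([k1, k2, p1, p2, k3] as OpenCV has them; the pictures are not rectified), "rvec" (rotation vector, rad) and "tvec" (3), from world to camera coordinates, as OpenCV has them. Camera axes: x right, y down, z forward; pixel columns grow to the right and rows downward; lengths in m; the calibration is good to about 2 mm. A picture is of the moment at which its call begins. camera_model takes no time and is no camera call.
- bot.hand_in(): hands the job in; it is judged then, once.
Trained networks look in the newest picture that a camera, given by its name, has taken for a name from the list of things; names that differ only in an ending like _2 or _b are one class to them, and where a whole thing is asked for, a point or a joint stands for the part that bears it (a point fixed in the world has none). Each returns a list of dicts, best first, with "conf" (0 to 1); they miss things now and then, are a little off and sometimes report something else, mostly with a low value. They report only what shows in the picture. A call takes as long as a camera call.
- bot.spot_in(label, camera): "at" ([x, y, z] in m, in the coordinates of the camera as it stood for that picture, good to about 4 mm: the middle of the surface that is visible of it).
- bot.trace(label, camera): "mask" (384x512 bool, what is visible of it).
The state is a dict: "time_s": time; "joint_positions": joint angles; "qvel": joint speeds; "tau": joint torques, N m; "position": TCP position; "tcp_rot": TCP orientation; "force": force on the tool from outside, world axes, zero at the start; "moment": the same for the moment, N m; "opening": opening from 0.0 (shut) to 1.0 (fully open); "grasp_force": force on a finger pad.
Only numpy, scipy, OpenCV 4.12 (cv2) and the standard library are available. Lean on these libraries where they do the work, as an engineer would, in place of code of your own. Each camera call takes 0.05 s, during which the arm holds its last target. There are 200 camera calls.

## Working session

There is one attempt and no reset: what is moved stays moved. The work goes in short steps, Python scripts to look and compute and a tool call to move; the robot and the scene stay as the last step left them, time stands still between calls to the robot, and variables do not carry over. Pictures are saved under pics/ and viewed, at most 10 in all, crops included, and the job is handed in when it is done.

Besides the shell and the picture viewer there is one more tool, called after "Request:" in YAML: its name, and indented under it one key for each argument. move_arm: Moves the arm, as the interface text tells. Its arguments: {"type":"object","properties":{"increments":{"type":"array"}},"required":["increments"]}

```bash
mkdir -p pics; cat > h.py <<'E'
import numpy as np, cv2
from rig import bot
def cam(n):
    m=bot.camera_model(n); R=cv2.Rodrigues(np.array(m["rvec"],float))[0]
    return np.array(m["intrinsics"],float),np.array(m["D"],float),R,np.array(m["tvec"],float).ravel()
def w(n,p):
    K,D,R,t=cam(n); return R.T@(np.array(p)-t)
def cloud(n,depth):
    K,D,R,t=cam(n); v,u=np.mgrid[:384,:512]
    q=cv2.undistortPoints(np.stack([u,v],-1).reshape(-1,1,2).astype(float),K,D).reshape(384,512,2)
    P=np.concatenate([q,np.ones((384,512,1))],-1)*depth[...,None]
    return (P-t)@R
def proj(n,X):
    K,D,R,t=cam(n); return cv2.projectPoints(np.array(X,float).reshape(-1,3),cv2.Rodrigues(R)[0],t,K,D)[0].reshape(-1,2)
E
python3 - <<'E'
from h import *
for n in ("top","scene"):
    im,d=bot.capture(n); np.savez(f"{n}.npz",im=im,d=d)
    cv2.imwrite(f"pics/{n}0.png",cv2.resize(im[...,::-1],(768,576)))
    K,D,R,t=cam(n); print(n,"cam at",-R.T@t,"f",K[0,0])
    for l in ("mixer","speed_knob","rocker_press","rocker_pivot","selector_axis","vial_dark","marker_pen","bench_timer","tube_front"):
        r=bot.spot_in(l,n); print(l,[(w(n,x["at"]).round(3).tolist(),round(x["conf"],2)) for x in r[:2]])
s=bot.read_state(); print(s["position"],s["tcp_rot"],s["time_s"],s["opening"])
E
```

```text
top cam at [0.4912657  0.0713256  0.97842958] f 387.95731728435356
mixer [([0.573, 0.011, 0.062], 0.72), ([0.485, 0.047, 0.06], 0.54)]
speed_knob [([0.484, 0.043, 0.06], 0.84)]
rocker_press [([0.515, -0.073, 0.066], 0.74)]
rocker_pivot [([0.502, -0.007, 0.053], 0.7)]
selector_axis [([0.5, -0.003, 0.054], 0.7)]
vial_dark [([0.576, -0.153, 0.057], 0.72), ([0.64, -0.002, 0.084], 0.44)]
marker_pen [([0.407, -0.049, 0.016], 0.89)]
bench_timer [([0.486, 0.173, 0.016], 0.8)]
tube_front [([0.612, -0.039, 0.092], 0.66)]
scene cam at [0.26241077 0.61343777 0.67298634] f 375.92941817955125
mixer [([0.566, 0.055, 0.062], 0.59)]
speed_knob [([0.48, 0.052, 0.066], 0.92)]
rocker_press [([0.51, -0.068, 0.063], 0.63)]
rocker_pivot [([0.496, 0.005, 0.053], 0.73)]
selector_axis [([0.493, 0.008, 0.056], 0.76)]
vial_dark [([0.57, -0.152, 0.057], 0.48)]
marker_pen [([0.401, -0.041, 0.015], 0.76)]
bench_timer [([0.48, 0.176, 0.02], 0.59)]
tube_front [([0.572, -0.154, 0.053], 0.47), ([0.611, -0.039, 0.091], 0.44)]
[ 0.28126623 -0.55809826  0.18707031] [[ 8.93016435e-01  4.50024049e-01 -3.82347961e-05]
 [ 4.50024049e-01 -8.93016436e-01 -8.93276538e-06]
 [-3.81642606e-05 -9.22947145e-06 -9.99999999e-01]] 1.0 0.9982316604951598
```

View pics/top0.png

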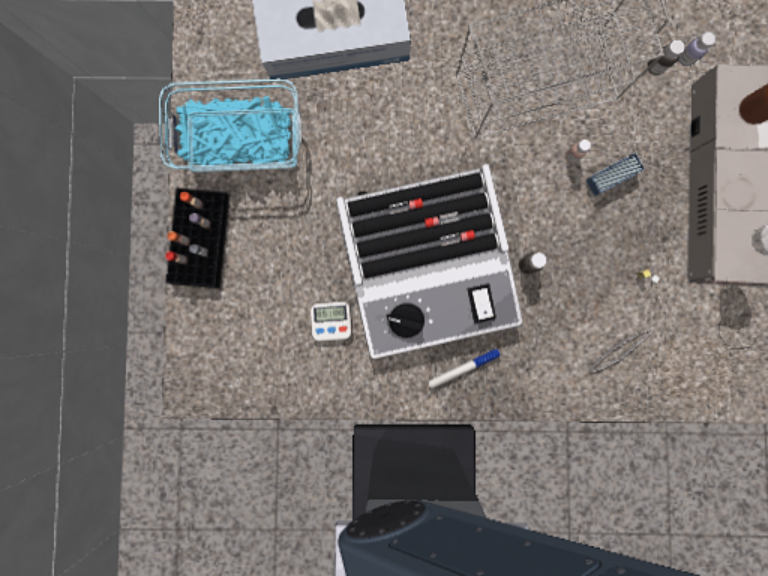

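View pics/scene0.png

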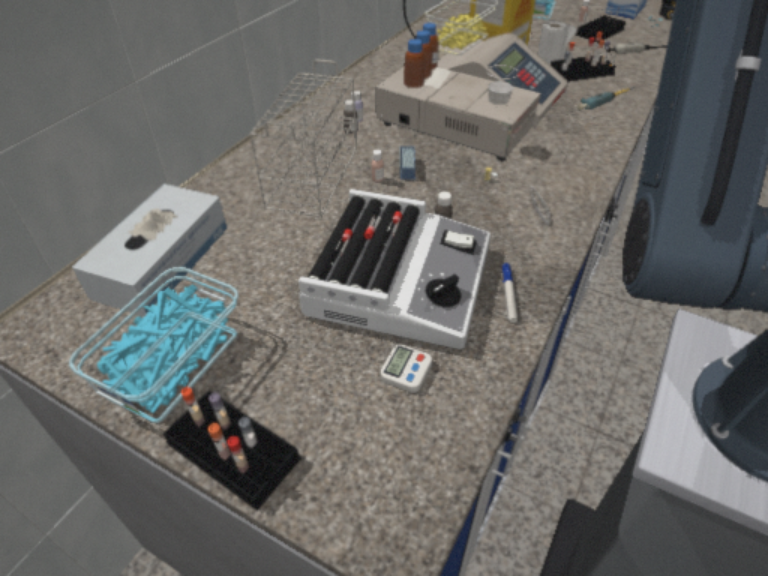

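The top picture shows the mixer turned about +12° on the worktop, the knob at (406,320) with its nose pointing left, and the rocker at (482,303). The pen lies in front at (465,368), the vial on the right at (536,262) and the timer on the left at (331,322). Next I fit the geometry.

```bash
cat > fit.py <<'E'
from h import *
z=np.load("top.npz"); im,d=z["im"],z["d"]; P=cloud("top",d)
z2=np.load("scene.npz"); P2=cloud("scene",z2["d"])
for n,Q in (("top",P),("scene",P2)):
    X=Q.reshape(-1,3)
    k=(X[:,2]>.03)&(X[:,2]<.11)&(X[:,0]>.4)&(X[:,0]<.78)&(X[:,1]>-.14)&(X[:,1]<.2)
    m=np.zeros((400,400),np.uint8); ij=((X[k][:,:2]-[.4,-.2])*1000).astype(int); m[ij[:,0],ij[:,1]]=255
    m=cv2.morphologyEx(m,cv2.MORPH_CLOSE,np.ones((7,7))); m=cv2.morphologyEx(m,cv2.MORPH_OPEN,np.ones((25,25)))
    c=max(cv2.findContours(m,0,2)[0],key=cv2.contourArea)
    (a,b),sz,ang=cv2.minAreaRect(c); print(n,"centre",.4+b/1000,-.2+a/1000,sz,ang)
    print((cv2.boxPoints(((a,b),sz,ang))[:,::-1]/1000+[.4,-.2]).round(3).tolist())
crop=im[165:245,230:355]; cv2.imwrite("pics/crop0.png",cv2.resize(crop[...,::-1],None,fx=6,fy=6,interpolation=cv2.INTER_CUBIC))
E
python3 fit.py
```

```text
top centre 0.5785048828125 0.00976031494140625 (262.404052734375, 250.2850341796875) 76.85275268554688
[[0.479, -0.142], [0.422, 0.102], [0.678, 0.161], [0.735, -0.082]]
scene centre 0.5568336944580079 0.008286315917968745 (219.23196411132812, 248.98019409179688) 76.55138397216797
[[0.479, -0.138], [0.421, 0.104], [0.634, 0.155], [0.692, -0.087]]
```

View pics/crop0.png

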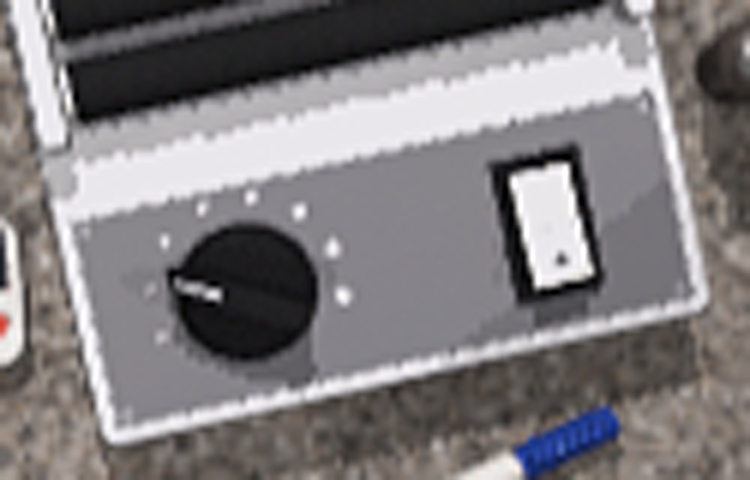

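The crop shows the knob's white line pointing at mark two (151,291), with the dots running clockwise from (163,337) to (344,295). Mark six is at (300,211). The rocker's black dot is at (560,259).

```bash
cat > fit2.py <<'E'
from h import *
from scipy.optimize import least_squares
px=np.array([(163,337),(151,291),(166,241),(203,208),(251,197),(300,211),(333,247),(344,295)])
px=(px+.5)/6-.5+[230,165]
s=np.radians(11.4)
def Rp(yaw):
    c,n=np.cos(yaw),np.sin(yaw); return np.array([[c,-n,0],[n,c,0],[0,0,1]])@np.array([[np.cos(s),0,-np.sin(s)],[0,1,0],[np.sin(s),0,np.cos(s)]])
a=np.radians(105-30*np.arange(8)); L=np.c_[38*np.cos(a),38*np.sin(a),0*a]/1000
f=lambda p:(proj("top",L@Rp(p[3]).T+p[:3])-px).ravel()
yaw0=np.radians(13.2)
z=lambda p: None
g=lambda p:np.r_[f(p),(p[3]-yaw0)*300,(p[2]-.051)*2000]
r=least_squares(g,[.484,.043,.051,yaw0]); p=r.x
print("axis",p[:3].round(4),"yaw",np.degrees(p[3]).round(2),"res",np.abs(f(p)).max().round(2))
r2=least_squares(f,p); print("free",r2.x.round(4),np.degrees(r2.x[3]))
# plane from depth
zz=np.load("top.npz"); P=cloud("top",zz["d"]).reshape(-1,3); 
R=Rp(p[3]); q=(P-p[:3])@R
k=(q[:,0]>-.03)&(q[:,0]<.03)&(q[:,1]<-.045)&(q[:,1]>-.1); print("panel z off, n",np.median(q[k][:,2]),k.sum())
k=(q[:,0]>-.04)&(q[:,0]<.04)&(abs(q[:,1])<.04)&(q[:,2]>.018); Q=q[k];print("bar pts",k.sum(),"zmax",np.percentile(Q[:,2],90)); 
u,sv,vt=np.linalg.svd(Q[:,:2]-Q[:,:2].mean(0)); print("bar mean",Q.mean(0),"dir",np.degrees(np.arctan2(vt[0,1],vt[0,0])))
k=(q[:,0]>-.03)&(q[:,0]<.03)&(q[:,1]<-.1)&(q[:,1]>-.145)&(q[:,2]>.009); print("rocker",q[k].mean(0),q[k].min(0),q[k].max(0))
# mixer frame
dot=(np.array([560,259])+.5)/6-.5+[230,165]
pt=least_squares(lambda v:proj("top",p[:3]+R@[v[0],v[1],.018])[0]-dot,[-.015,-.122]).x; print("rocker dot at h18",pt)
print("front edge dist check: mixer x of axis", ((p[:2]-[.5785,.0098])@[np.cos(p[3]),np.sin(p[3])])+.005)
rp=p[:3]+R@[-.0155,-.122,.018]; print("press est",rp); print(R)
E
python3 fit2.py
```

```text
axis [0.4871 0.0457 0.051 ] yaw 13.2 res 0.37
free [0.487  0.0459 0.0609 0.2351] 13.470211439915612
panel z off, n 0.0019306076139834131 570
bar pts 134 zmax 0.029210824460242753
bar mean [0.00175784 0.00298677 0.0270194 ] dir -119.44164490904205
rocker [-0.00015322 -0.12060821  0.01403231] [-0.02307206 -0.13315596  0.00903496] [ 0.0227397  -0.10618534  0.0214354 ]
rocker dot at h18 [-0.01121698 -0.1214024 ]
front edge dist check: mixer x of axis -0.07580563225697312
press est [ 0.4966798  -0.07731832  0.06558606]
[[ 0.95435202 -0.22843484 -0.19243112]
 [ 0.22392809  0.9735592  -0.04515182]
 [ 0.19765734  0.          0.98027117]]
```

```bash
cat >> fit2.py <<'E'
print("----")
for m in (1,2,3):
    b=np.radians(105-30*(m-1)); print(m,[((proj("top",p[:3]+R@[r*np.cos(b),r*np.sin(b),.027])[0]-[230,165]+.5)*6-.5).round(0).tolist() for r in (-.024,.0,.015,.033)])
print("axis px z=0",((proj("top",p[:3])[0]-[230,165]+.5)*6-.5).round(0))
K,D,Rc,t=cam("scene"); z=np.load("scene.npz")
c=proj("scene",p[:3]+R@[0,0,.015])[0]; print(c)
for m in (1,2,3):
    b=np.radians(105-30*(m-1)); print(m,[((proj("scene",p[:3]+R@[r*np.cos(b),r*np.sin(b),.027])[0]-[260,160]+.5)*10-.5).round(0).tolist() for r in (-.024,.0,.015,.033)])
cv2.imwrite("pics/crop1.png",cv2.resize(z["im"][160:215,260:335,::-1],None,fx=10,fy=10,interpolation=cv2.INTER_CUBIC))
E
python3 fit2.py | sed -n '/----/,$p'
```

```text
----
1 [[308.0, 277.0], [253.0, 306.0], [218.0, 324.0], [177.0, 345.0]]
2 [[314.0, 308.0], [253.0, 306.0], [214.0, 304.0], [167.0, 303.0]]
3 [[305.0, 338.0], [253.0, 306.0], [220.0, 286.0], [180.0, 261.0]]
axis px z=0 [248. 292.]
[296.54860701 190.6980448 ]
1 [[379.0, 200.0], [384.0, 277.0], [387.0, 326.0], [391.0, 387.0]]
2 [[430.0, 217.0], [384.0, 277.0], [354.0, 315.0], [318.0, 362.0]]
3 [[469.0, 251.0], [384.0, 277.0], [329.0, 293.0], [263.0, 313.0]]
```

View pics/crop1.png

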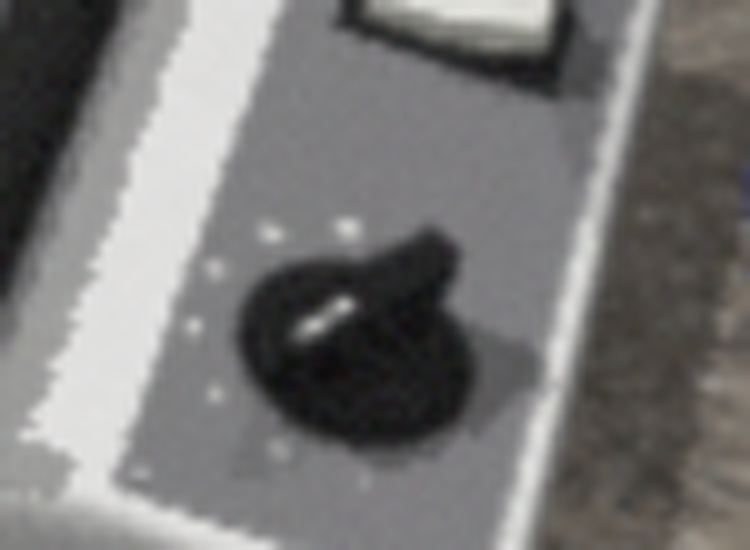

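```bash
cat > line.py <<'E'
from h import *
def panel():
    s=np.radians(11.4);y=np.radians(13.3);c,n=np.cos(y),np.sin(y)
    R=np.array([[c,-n,0],[n,c,0],[0,0,1]])@np.array([[np.cos(s),0,-np.sin(s)],[0,1,0],[np.sin(s),0,np.cos(s)]])
    return np.array([.487,.0457,.052]),R
def back(n,uv,h):
    K,D,Rc,t=cam(n);o,R=panel();C=-Rc.T@t
    q=cv2.undistortPoints(np.array(uv,float).reshape(-1,1,2),K,D).reshape(-1,2); d=np.c_[q,np.ones(len(q))]@Rc
    nrm=R[:,2]; lam=((o+h*nrm-C)@nrm)/(d@nrm); return (C+lam[:,None]*d-o)@R
def line(n,im):
    v,u=np.mgrid[:384,:512]; uv=np.c_[u.ravel(),v.ravel()]; P=back(n,uv,.027).reshape(384,512,3)
    g=im.mean(-1).astype(float); r=np.hypot(P[...,0],P[...,1])
    B=back(n,uv,0.).reshape(384,512,3)
    k=(r<.03)&(g>75)&(np.hypot(B[...,0]-.002,B[...,1])<.034); Q=P[k][:,:2]; wt=g[k]-60
    m=(Q*wt[:,None]).sum(0)/wt.sum(); C=(Q-m).T@((Q-m)*wt[:,None]); e,V=np.linalg.eigh(C); v=V[:,1]; v=v*np.sign(v@m)
    print(n,"n",k.sum(),"centroid",m.round(4),"ang from axis",np.degrees(np.arctan2(m[1],m[0])).round(1),"dir",np.degrees(np.arctan2(v[1],v[0])).round(1),"extent",(Q@v).min().round(4),(Q@v).max().round(4))
if __name__=="__main__":
    for n in ("top","scene"):
        im=np.load(n+".npz")["im"]; line(n,im)
        # dark bar: dots in scene at h=0
    px=(np.array([(365,480),(278,450),(215,393),(193,326),(215,268),(270,232),(347,228)])+.5)/10-.5+[260,160]
    P=back("scene",px,0.); print(P.round(4).tolist()); 
    A=np.c_[2*P[:,:2],np.ones(7)]; x=np.linalg.lstsq(A,(P[:,:2]**2).sum(1),rcond=None)[0]; print("circle",x[:2],np.sqrt(x[2]+x[:2]@x[:2]),np.degrees(np.arctan2(P[:,1]-x[1],P[:,0]-x[0])).round(1))
E
python3 line.py
```

```text
top n 72 centroid [-0.0032 -0.0015] ang from axis -154.6 dir -103.1 extent -0.0294 0.0286
scene n 46 centroid [0.0109 0.0074] ang from axis 34.2 dir -5.5 extent -0.0277 0.0262
[[-0.0107, 0.0369, 0.0], [0.0099, 0.0369, 0.0], [0.0273, 0.0267, -0.0], [0.037, 0.0092, 0.0], [0.0365, -0.0107, -0.0], [0.027, -0.0279, 0.0], [0.01, -0.0377, -0.0]]
circle [-0.00052364 -0.0004249 ] 0.03872671289413943 [105.3  74.4  44.3  14.4 -15.6 -45.  -74.3]
```

```bash
python3 - <<'E'
from line import *
for n,px,s,o in (("top",[(178,285),(220,295)],6,[230,165]),("scene",[(297,338),(350,303)],10,[260,160])):
    for h in (.027,.0235):
        P=back(n,(np.array(px)+.5)/s-.5+o,h); d=P[0]-P[1]; print(n,h,P[:,:2].round(4).tolist(),np.degrees(np.arctan2(d[1],d[0])).round(1),np.degrees(np.arctan2(P[:,1],P[:,0])).round(1))
# dark bar front tail in scene: tail end corner (435,230),(460,262)
P=back("scene",(np.array([(435,230),(460,258)])+.5)/10-.5+[260,160],.027);print(P.round(4).tolist())
E
```

```text
top 0.027 [[0.0146, 0.0263], [0.0071, 0.0114]] 63.2 [61.  58.2]
top 0.0235 [[0.0139, 0.0263], [0.0063, 0.0113]] 63.2 [62.2 60.9]
scene 0.027 [[0.0144, 0.028], [0.0055, 0.0124]] 60.3 [62.8 66.1]
scene 0.0235 [[0.0143, 0.0246], [0.0053, 0.0089]] 60.3 [59.9 59.3]
[[-0.0083, -0.0188, 0.027], [-0.0155, -0.0127, 0.027]]
```

```bash
cat > plan.py <<'E'
from line import *
o,R=panel()
def tgt(phi,cx=.018,cy=.016,h=.0145):   # tool pose for bar angle phi (deg, panel)
    a=np.radians(phi); c,s=np.cos(a),np.sin(a)
    return o+R@[c*cx-s*cy,s*cx+c*cy,h], phi+13.3+90
def cur():
    s=bot.read_state(); T=np.array(s["tcp_rot"]); return np.array(s["position"]),np.degrees(np.arctan2(T[1,0],T[0,0]))
def rows(poses,start=None):
    p,y=start or cur()
    for q,yy in poses:
        a=np.radians(y); x=np.array([np.cos(a),np.sin(a),0]); t=np.array([np.sin(a),-np.cos(a),0]); d=(q-p)*1000
        r=np.radians((y-yy+180)%360-180); print([round(x@d,1),round(t@d,1),round(-d[2],1)],round(r,3)); p,y=q,yy
E
python3 - <<'E'
from plan import *
P=cloud("top",np.load("top.npz")["d"]).reshape(-1,3); q=(P-o)@R
for a in np.arange(.03,.075,.005):
    k=(abs(q[:,0]-a)<.0025)&(abs(q[:,1])<.05); print(round(a,3),np.median(q[k][:,2]).round(4),end="; ")
print()
p,y=cur(); e,_=tgt(88); e=e+[0,0,.06]; print(p,y,e)
N=24; rows([(p+(e-p)*(i+1)/N,y+165*(i+1)/N) for i in range(N)])
E
```

```text
0.03 0.0009; 0.035 0.0014; 0.04 0.0008; 0.045 -0.0002; 0.05 -0.0012; 0.055 -0.0021; 0.06 -0.0034; 0.065 -0.0035; 0.07 -0.0052; 
[ 0.28126623 -0.55809826  0.18707031] 26.745226960554263 [0.46528892 0.05962632 0.12317751]
[np.float64(18.4), np.float64(-19.5), np.float64(2.7)] -0.12
[np.float64(20.6), np.float64(-17.2), np.float64(2.7)] -0.12
[np.float64(22.5), np.float64(-14.6), np.float64(2.7)] -0.12
[np.float64(24.1), np.float64(-11.8), np.float64(2.7)] -0.12
[np.float64(25.4), np.float64(-8.8), np.float64(2.7)] -0.12
[np.float64(26.2), np.float64(-5.7), np.float64(2.7)] -0.12
[np.float64(26.7), np.float64(-2.5), np.float64(2.7)] -0.12
[np.float64(26.8), np.float64(0.7), np.float64(2.7)] -0.12
[np.float64(26.6), np.float64(3.9), np.float64(2.7)] -0.12
[np.float64(25.9), np.float64(7.0), np.float64(2.7)] -0.12
[np.float64(24.9), np.float64(10.1), np.float64(2.7)] -0.12
[np.float64(23.5), np.float64(13.0), np.float64(2.7)] -0.12
[np.float64(21.8), np.float64(15.7), np.float64(2.7)] -0.12
[np.float64(19.7), np.float64(18.2), np.float64(2.7)] -0.12
[np.float64(17.4), np.float64(20.4), np.float64(2.7)] -0.12
[np.float64(14.8), np.float64(22.4), np.float64(2.7)] -0.12
[np.float64(12.1), np.float64(24.0), np.float64(2.7)] -0.12
[np.float64(9.1), np.float64(25.3), np.float64(2.7)] -0.12
[np.float64(6.0), np.float64(26.2), np.float64(2.7)] -0.12
[np.float64(2.8), np.float64(26.7), np.float64(2.7)] -0.12
[np.float64(-0.4), np.float64(26.9), np.float64(2.7)] -0.12
[np.float64(-3.6), np.float64(26.6), np.float64(2.7)] -0.12
[np.float64(-6.8), np.float64(26.0), np.float64(2.7)] -0.12
[np.float64(-9.8), np.float64(25.0), np.float64(2.7)] -0.12
```

Request:
move_arm:
  increments:
    - {"xyz":[18.4,-19.5,2.5],"roll":-0.12,"grip":0}
    - {"xyz":[20.6,-17.2,2.5],"roll":-0.12,"grip":0}
    - {"xyz":[22.5,-14.6,2.5],"roll":-0.12,"grip":0}
    - {"xyz":[24.1,-11.8,2.5],"roll":-0.12,"grip":0}
    - {"xyz":[25.4,-8.8,2.5],"roll":-0.12,"grip":0}

```text
time_s: 1.42
position: [0.3197, -0.4284, 0.1745]
tcp_rot: [[0.478, 0.878, 0.0], [0.878, -0.478, -0.0], [-0.0, 0.0, -1.0]]
force: [0.2, -0.8, -0.5]
opening: 0.702
grasp_force: 0.0
```

Request:
move_arm:
  increments:
    - {"xyz":[26.2,-5.7,2.5],"roll":-0.12,"grip":0}
    - {"xyz":[26.7,-2.5,2.5],"roll":-0.12,"grip":0}
    - {"xyz":[26.8,0.7,2.5],"roll":-0.12,"grip":0}
    - {"xyz":[26.6,3.9,2.5],"roll":-0.12,"grip":0}
    - {"xyz":[25.9,7.0,2.5],"roll":-0.12,"grip":0}

```text
time_s: 1.83
position: [0.3582, -0.2998, 0.1622]
tcp_rot: [[-0.101, 0.995, 0.0], [0.995, 0.101, -0.0], [-0.0, 0.0, -1.0]]
force: [1.1, 0.4, -0.9]
opening: 0.326
grasp_force: 0.0
```

Request:
move_arm:
  increments:
    - {"xyz":[24.9,10.1,2.5],"roll":-0.12,"grip":0}
    - {"xyz":[23.5,13.0,2.5],"roll":-0.12,"grip":0}
    - {"xyz":[21.8,15.7,2.5],"roll":-0.12,"grip":0}
    - {"xyz":[19.7,18.2,2.5],"roll":-0.12,"grip":0}
    - {"xyz":[17.4,20.4,2.5],"roll":-0.12,"grip":0}

```text
time_s: 2.25
position: [0.3965, -0.1712, 0.1497]
tcp_rot: [[-0.645, 0.764, 0.001], [0.764, 0.645, -0.0], [-0.001, 0.0, -1.0]]
force: [1.1, -0.6, -0.0]
opening: 0.017
grasp_force: 0.0
```

Request:
move_arm:
  increments:
    - {"xyz":[14.8,22.4,2.5],"roll":-0.12,"grip":0}
    - {"xyz":[12.1,24.0,2.5],"roll":-0.12,"grip":0}
    - {"xyz":[9.1,25.3,2.5],"roll":-0.12,"grip":0}
    - {"xyz":[6.0,26.2,2.5],"roll":-0.12,"grip":0}
    - {"xyz":[2.8,26.7,2.5],"roll":-0.12,"grip":0}

```text
time_s: 2.67
position: [0.435, -0.0423, 0.1372]
tcp_rot: [[-0.964, 0.266, 0.001], [0.266, 0.964, -0.0], [-0.001, -0.0, -1.0]]
force: [0.2, 0.1, -0.6]
opening: 0.008
grasp_force: 0.0
```

Request:
move_arm:
  increments:
    - {"xyz":[-0.4,26.9,2.5],"roll":-0.12,"grip":0}
    - {"xyz":[-3.6,26.6,2.5],"roll":-0.12,"grip":0}
    - {"xyz":[-6.8,26.0,2.5],"roll":-0.12,"grip":0}
    - {"xyz":[-9.8,25.0,2.5],"roll":-0.12,"grip":0}
    - {"xyz":[0,0,0],"roll":0,"grip":0}

```text
time_s: 3.08
position: [0.4664, 0.063, 0.127]
tcp_rot: [[-0.977, -0.211, 0.002], [-0.211, 0.977, 0.001], [-0.002, 0.001, -1.0]]
force: [0.5, 0.3, 0.3]
opening: 0.004
grasp_force: 0.0
```

```bash
cat > sweep.py <<'E'
from plan import *
import sys
p,y=cur(); s=bot.read_state(); print(p.round(4),round(y,1),s["opening"],s["force"].round(2) if hasattr(s["force"],"round") else s["force"],s["time_s"])
E
python3 - <<'E'
from sweep import *
e,ye=tgt(88); print("err",((e-p)*1000).round(1),ye-y)
rows([(e+[0,0,.045],ye),(e+[0,0,.02],ye),(e,ye)])
print("sweep"); rows([tgt(a) for a in np.arange(84,-45,-4.)],start=tgt(88))
im,d=bot.capture("scene"); c=proj("scene",p)[0].astype(int); print(c)
cv2.imwrite("pics/c2.png",cv2.resize(im[110:235,230:380,::-1],None,fx=5,fy=5,interpolation=cv2.INTER_CUBIC))
E
```

```text
[0.4664 0.063  0.127 ] -167.8 0.004393226076090513 [0.47 0.3  0.33] 3.0833
err [ -1.1  -3.4 -63.9] 359.1208838743718
[np.float64(1.8), np.float64(-3.0), np.float64(18.9)] 0.015
[np.float64(0.0), np.float64(0.0), np.float64(25.0)] 0.0
[np.float64(0.0), np.float64(0.0), np.float64(20.0)] 0.0
sweep
[np.float64(-1.3), np.float64(1.1), np.float64(-0.3)] 0.07
[np.float64(-1.3), np.float64(1.1), np.float64(-0.3)] 0.07
[np.float64(-1.3), np.float64(1.1), np.float64(-0.3)] 0.07
[np.float64(-1.3), np.float64(1.1), np.float64(-0.3)] 0.07
[np.float64(-1.3), np.float64(1.1), np.float64(-0.3)] 0.07
[np.float64(-1.3), np.float64(1.1), np.float64(-0.3)] 0.07
[np.float64(-1.3), np.float64(1.1), np.float64(-0.3)] 0.07
[np.float64(-1.3), np.float64(1.1), np.float64(-0.3)] 0.07
[np.float64(-1.3), np.float64(1.1), np.float64(-0.3)] 0.07
[np.float64(-1.3), np.float64(1.1), np.float64(-0.3)] 0.07
[np.float64(-1.3), np.float64(1.1), np.float64(-0.3)] 0.07
[np.float64(-1.3), np.float64(1.0), np.float64(-0.3)] 0.07
[np.float64(-1.3), np.float64(1.0), np.float64(-0.3)] 0.07
[np.float64(-1.3), np.float64(1.0), 
[... 452 characters left out ...]
), np.float64(1.0), np.float64(-0.2)] 0.07
[np.float64(-1.3), np.float64(1.1), np.float64(-0.2)] 0.07
[np.float64(-1.3), np.float64(1.1), np.float64(-0.2)] 0.07
[np.float64(-1.3), np.float64(1.1), np.float64(-0.2)] 0.07
[np.float64(-1.3), np.float64(1.1), np.float64(-0.2)] 0.07
[np.float64(-1.3), np.float64(1.1), np.float64(-0.1)] 0.07
[np.float64(-1.3), np.float64(1.1), np.float64(-0.1)] 0.07
[np.float64(-1.3), np.float64(1.1), np.float64(-0.1)] 0.07
[np.float64(-1.3), np.float64(1.1), np.float64(-0.1)] 0.07
[np.float64(-1.3), np.float64(1.1), np.float64(-0.0)] 0.07
[np.float64(-1.3), np.float64(1.1), np.float64(-0.0)] 0.07
[np.float64(-1.3), np.float64(1.1), np.float64(0.0)] 0.07
[302 178]
```

View pics/c2.png

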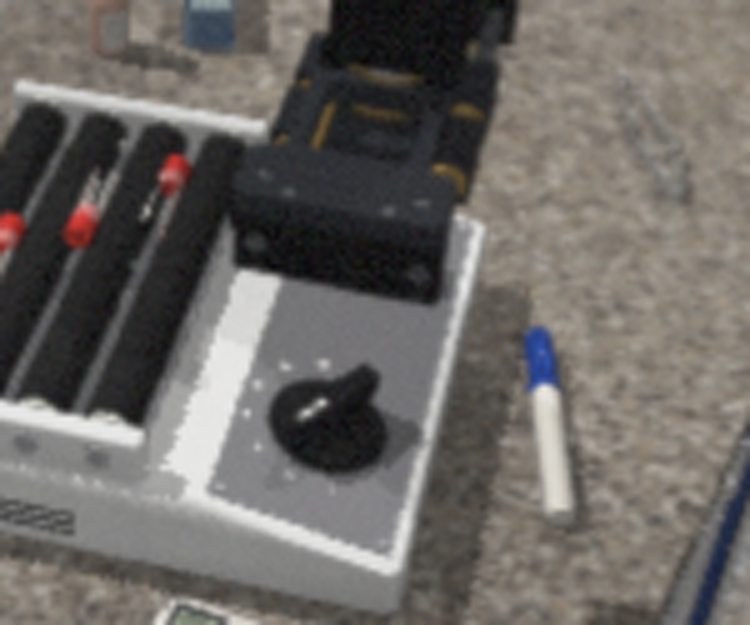

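```bash
python3 - <<'E'
from sweep import *
print(bot.read_state()["joint_positions"])
for h in (0,.019,.07,.12): print(h,proj("scene",p+[0,0,h])[0],((proj("scene",p+[0,0,h])[0]-[230,110]+.5)*5).round())
im,d=bot.capture("scene"); P=cloud("scene",d)
for u,v in ((285,165),(300,168),(315,168),(300,155),(300,130),(315,120),(302,176)): print(u,v,P[v,u].round(3),im[v,u])
im,d=bot.capture("top"); P=cloud("top",d); np.savez("top1.npz",im=im,d=d)
for h in (0,.07): print(proj("top",p+[0,0,h])[0])
cv2.imwrite("pics/t1.png",cv2.resize(im[140:290,210:360,::-1],None,fx=4,fy=4,interpolation=cv2.INTER_CUBIC))
E
```

```text
[0.4657 0.0613 0.1271] -168.0 0.00179155849582376 [-0.03 -0.66 -0.64] 3.1333
[-6.17912385e+00  2.37887517e+01  1.07506851e+02  9.62277824e-03
  4.86661181e+01 -1.08148001e+02]
0 [303.09961401 178.03190826] [368. 343.]
0.019 [303.80713829 171.39948289] [372. 309.]
0.07 [305.82388441 152.44094759] [382. 215.]
0.12 [307.98462174 132.04005038] [392. 113.]
285 165 [ 0.549 -0.027  0.061] [190 188 188]
300 168 [ 0.515 -0.043  0.053] [107 106 109]
315 168 [0.417 0.141 0.239] [18 16 18]
300 155 [0.442 0.154 0.267] [28 29 30]
300 130 [0.477 0.076 0.257] [38 39 32]
315 120 [0.45  0.073 0.287] [27 23 25]
302 176 [ 0.499 -0.019  0.053] [117 116 120]
[264.66176033 223.14460736]
[265.06951292 224.19923888]
```

View pics/t1.png

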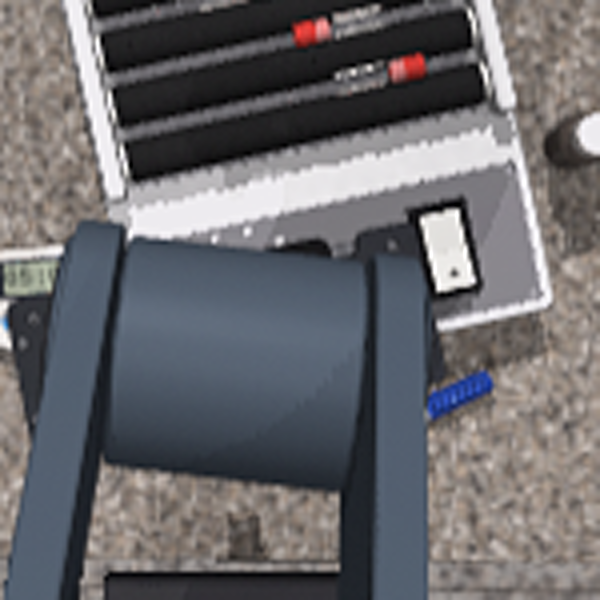

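Request:
move_arm:
  increments:
    - {"xyz":[0.8,-1.5,19],"roll":0.012,"grip":0}
    - {"xyz":[0,0,15],"roll":0,"grip":0}
    - {"xyz":[0,0,15],"roll":0,"grip":0}
    - {"xyz":[0,0,10],"roll":0,"grip":0}
    - {"xyz":[0,0,5],"roll":0,"grip":0}

```text
time_s: 3.65
position: [0.4638, 0.0566, 0.0621]
tcp_rot: [[-0.982, -0.189, -0.002], [-0.189, 0.982, 0.0], [0.002, 0.0, -1.0]]
force: [-0.4, 0.6, 0.0]
opening: 0.006
grasp_force: 0.0
```

Request:
move_arm:
  increments:
    - {"xyz":[0,0,0],"roll":0,"grip":0}
    - {"xyz":[0,0,0],"roll":0,"grip":0}

```text
time_s: 3.82
position: [0.4648, 0.0571, 0.0632]
tcp_rot: [[-0.982, -0.19, -0.0], [-0.19, 0.982, -0.0], [0.0, -0.0, -1.0]]
force: [0.4, -0.3, -0.2]
opening: 0.007
grasp_force: 0.0
```

```bash
python3 - <<'E'
from sweep import *
e,ye=tgt(88); print("err",((e-p)*1000).round(1),(ye-y)%360)
E
```

```text
[0.4648 0.0571 0.0632] -169.0 0.0070392009608437585 [ 0.39 -0.26 -0.23] 3.8167
err [ 0.5  2.5 -0. ] 0.32975901409179187
```

Request:
move_arm:
  increments:
    - {"xyz":[-1.3,3.5,-0.3],"roll":0.07,"grip":0}
    - {"xyz":[-1.3,1.1,-0.3],"roll":0.07,"grip":0}
    - {"xyz":[-1.3,1.1,-0.3],"roll":0.07,"grip":0}
    - {"xyz":[-1.3,1.1,-0.3],"roll":0.07,"grip":0}
    - {"xyz":[0,0,0],"roll":0,"grip":0}

```text
time_s: 4.23
position: [0.4701, 0.0648, 0.0653]
tcp_rot: [[-0.996, 0.088, 0.003], [0.088, 0.996, -0.0], [-0.003, -0.0, -1.0]]
force: [0.6, 0.5, -0.3]
opening: 0.002
grasp_force: 0.0
```

Request:
move_arm:
  increments:
    - {"xyz":[-1.3,1.1,-0.3],"roll":0.07,"grip":0}
    - {"xyz":[-1.3,1.1,-0.3],"roll":0.07,"grip":0}
    - {"xyz":[-1.3,1.1,-0.3],"roll":0.07,"grip":0}
    - {"xyz":[0,0,0],"roll":0,"grip":0}

```text
time_s: 4.57
position: [0.4742, 0.0675, 0.0659]
tcp_rot: [[-0.956, 0.292, 0.002], [0.292, 0.956, -0.0], [-0.002, 0.0, -1.0]]
force: [-0.4, 0.3, 0.1]
opening: 0.005
grasp_force: 0.0
```

```bash
cat >sw2.py <<'E'
from sweep import *
import sys
phi=float(sys.argv[1]); e,ye=tgt(phi); print("err",((e-p)*1000).round(1),(ye-y+180)%360-180)
im,d=bot.capture("scene"); np.savez("s_last.npz",im=im,d=d)
E
python3 sw2.py 60
```

```text
[0.4742 0.0675 0.0659] 163.0 0.00515812342581049 [-0.43  0.27  0.07] 4.5667
err [-0.1 -0.6 -0.6] 0.291041544001132
```

Request:
move_arm:
  increments:
    - {"xyz":[-1.3,1.1,-0.3],"roll":0.07,"grip":0}
    - {"xyz":[-1.3,1.1,-0.3],"roll":0.07,"grip":0}
    - {"xyz":[-1.3,1.1,-0.3],"roll":0.07,"grip":0}

```text
time_s: 4.87
position: [0.4782, 0.0692, 0.0664]
tcp_rot: [[-0.874, 0.486, 0.0], [0.486, 0.874, -0.0], [-0.0, 0.0, -1.0]]
force: [-0.5, -0.2, 0.3]
opening: 0.005
grasp_force: 0.0
```

Request:
move_arm:
  increments:
    - {"xyz":[-1.3,1.1,-0.3],"roll":0.07,"grip":0}
    - {"xyz":[-1.3,1.0,-0.3],"roll":0.07,"grip":0}
    - {"xyz":[-1.3,1.0,-0.3],"roll":0.07,"grip":0}

```text
time_s: 5.12
position: [0.4831, 0.0697, 0.0673]
tcp_rot: [[-0.754, 0.657, 0.0], [0.657, 0.754, -0.0], [-0.0, 0.0, -1.0]]
force: [-0.4, 1.4, 0.4]
opening: 0.006
grasp_force: 0.0
```

Request:
move_arm:
  increments:
    - {"xyz":[-1.3,1.0,-0.3],"roll":0.07,"grip":0}
    - {"xyz":[-1.3,1.0,-0.3],"roll":0.07,"grip":0}
    - {"xyz":[0,0,0],"roll":0,"grip":0}

```text
time_s: 5.37
position: [0.4869, 0.0693, 0.0679]
tcp_rot: [[-0.656, 0.755, 0.001], [0.755, 0.656, -0.0], [-0.001, 0.001, -1.0]]
force: [0.3, 0.0, 0.3]
opening: 0.003
grasp_force: 0.0
```

```bash
python3 sw2.py 28; python3 - <<'E'
import numpy as np,cv2
im=np.load("s_last.npz")["im"]; cv2.imwrite("pics/c3.png",cv2.resize(im[150:220,250:340,::-1],None,fx=7,fy=7,interpolation=cv2.INTER_CUBIC))
E
```

```text
[0.4869 0.0693 0.0679] 131.0 0.00274069943956409 [0.29 0.02 0.3 ] 5.3667
err [ 0.1 -0.4 -0. ] 0.3289924267644153
```

View pics/c3.png

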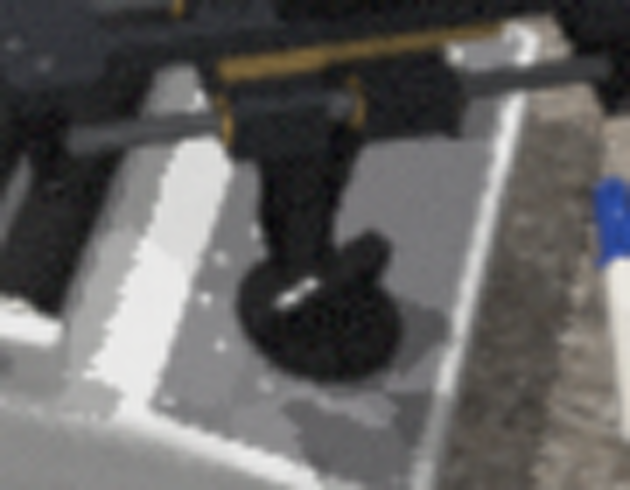

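```bash
python3 - <<'E'
from sweep import *
z=np.load("s_last.npz"); P=cloud("scene",z["d"])
T=lambda X:((proj("scene",X)[0]-[250,150]+.5)*7).round()
print("tcp",T(p),"tcp+50",T(p+[0,0,.05]),"knob top",T(o+R@[0,0,.027]))
for u,v in ((290,240),(300,200),(285,180),(320,180),(300,160),(350,110),(290,110),(297,292),(340,340)):
    print((u,v),P[150+v//7,250+u//7].round(3))
print(bot.read_state()["position"],bot.camera_model("scene")["tvec"])
E
```

```text
[0.4865 0.0693 0.0678] 131.1 0.001012680547711224 [-0.02  0.14  0.27] 5.4167
tcp [291. 328.] tcp+50 [300. 215.] knob top [339. 262.]
(290, 240) [0.484 0.082 0.119]
(300, 200) [0.483 0.081 0.135]
(285, 180) [0.487 0.084 0.145]
(320, 180) [0.479 0.075 0.141]
(300, 160) [0.484 0.08  0.151]
(350, 110) [0.463 0.093 0.189]
(290, 110) [0.476 0.108 0.195]
(297, 292) [0.487 0.065 0.081]
(340, 340) [0.475 0.054 0.055]
[0.48654666 0.06932549 0.0678129 ] [0.51970847 0.19266477 0.76867374]
```

```bash
python3 - <<'E'
from sweep import *
z0=np.load("scene.npz")
im,d=bot.capture("scene"); P=cloud("scene",d); P0=cloud("scene",z0["d"])
print("depth column u=291..: v, new pt, old pt")
for v in range(176,206,2): print(v,[P[v,u].round(3).tolist() for u in (286,291,296)],P0[v,291].round(3).tolist(), im[v,[286,291,296]].mean(-1).round(), z0["im"][v,[286,291,296]].mean(-1).round())
E
```

```text
[0.4865 0.0693 0.0678] 131.1 0.001012680547711224 [-0.02  0.14  0.27] 5.4167
depth column u=291..: v, new pt, old pt
176 [[0.529, 0.007, 0.061], [0.484, 0.084, 0.143], [0.477, 0.074, 0.138]] [0.52, -0.001, 0.058] [111.  22.  26.] [123. 127. 127.]
178 [[0.527, 0.011, 0.058], [0.484, 0.084, 0.137], [0.477, 0.074, 0.132]] [0.518, 0.003, 0.056] [111.  18.  24.] [129. 126. 126.]
180 [[0.524, 0.018, 0.059], [0.485, 0.082, 0.13], [0.476, 0.074, 0.127]] [0.514, 0.012, 0.059] [106.  34.  19.] [127. 126. 125.]
182 [[0.521, 0.024, 0.059], [0.485, 0.08, 0.122], [0.476, 0.075, 0.122]] [0.511, 0.017, 0.057] [143.  31.  24.] [159. 125. 136.]
184 [[0.518, 0.029, 0.058], [0.484, 0.082, 0.118], [0.475, 0.075, 0.117]] [0.509, 0.022, 0.056] [121.  29.  28.] [140. 126. 124.]
186 [[0.516, 0.034, 0.056], [0.484, 0.08, 0.11], [0.475, 0.074, 0.11]] [0.504, 0.032, 0.06] [119.  30.  26.] [121.  58.  58.]
188 [[0.512, 0.042, 0.058], [0.485, 0.077, 0.102], [0.475, 0.075, 0.105]] [0.501, 0.038, 0.06] [51. 23. 27.] [53. 37. 33.]
190 [[0.507, 0.053, 0.064], [0.491, 0.062, 0.08], [0.482, 0.056, 0.078]] [0.491, 0.062
[... 210 characters left out ...]
8], [0.48, 0.058, 0.069]] [0.485, 0.074, 0.08] [42. 43. 27.] [43. 39. 26.]
196 [[0.5, 0.066, 0.059], [0.486, 0.072, 0.072], [0.481, 0.054, 0.058]] [0.262, 0.613, 0.673] [33. 24. 24.] [37. 22. 21.]
198 [[0.494, 0.079, 0.068], [0.485, 0.072, 0.065], [0.477, 0.062, 0.06]] [0.486, 0.069, 0.062] [41. 26. 27.] [37. 25. 22.]
200 [[0.497, 0.073, 0.054], [0.485, 0.072, 0.06], [0.476, 0.065, 0.058]] [0.485, 0.071, 0.058] [96. 28. 33.] [92. 28. 32.]
202 [[0.493, 0.08, 0.056], [0.484, 0.074, 0.055], [0.474, 0.067, 0.054]] [0.484, 0.072, 0.053] [123.  40.  31.] [115.  34.  33.]
204 [[0.491, 0.084, 0.055], [0.483, 0.075, 0.05], [0.472, 0.071, 0.052]] [0.481, 0.079, 0.054] [132. 117.  48.] [123. 106.  50.]
```

The finger clearly ends at about z 0.099 in the picture, around 31 mm above the reported TCP. The knob has not moved, so the tool passed over it. I'll go back to the start of the arc and come in lower.

```bash
python3 - <<'E'
from sweep import *
rows([tgt(28+6.4*i) for i in range(1,11)])
E
```

```text
[0.4863 0.0694 0.0677] 131.1 0.004392606439251026 [-0.63 -0.13  0.09] 5.4667
[np.float64(1.1), np.float64(-1.6), np.float64(0.4)] -0.115
[np.float64(1.9), np.float64(-1.9), np.float64(0.5)] -0.112
[np.float64(1.9), np.float64(-1.9), np.float64(0.5)] -0.112
[np.float64(1.9), np.float64(-1.9), np.float64(0.5)] -0.112
[np.float64(1.9), np.float64(-1.9), np.float64(0.5)] -0.112
[np.float64(1.9), np.float64(-1.9), np.float64(0.5)] -0.112
[np.float64(1.9), np.float64(-1.9), np.float64(0.5)] -0.112
[np.float64(1.9), np.float64(-1.9), np.float64(0.5)] -0.112
[np.float64(1.9), np.float64(-1.9), np.float64(0.4)] -0.112
[np.float64(1.9), np.float64(-1.9), np.float64(0.4)] -0.112
```

Request:
move_arm:
  increments:
    - {"xyz":[1.1,-1.6,0.4],"roll":-0.115,"grip":0}
    - {"xyz":[1.9,-1.9,0.5],"roll":-0.112,"grip":0}
    - {"xyz":[1.9,-1.9,0.5],"roll":-0.112,"grip":0}
    - {"xyz":[1.9,-1.9,0.5],"roll":-0.112,"grip":0}
    - {"xyz":[1.9,-1.9,0.5],"roll":-0.112,"grip":0}

```text
time_s: 5.88
position: [0.4736, 0.0671, 0.0652]
tcp_rot: [[-0.96, 0.281, -0.0], [0.281, 0.96, 0.0], [0.0, -0.0, -1.0]]
force: [0.0, -0.1, 1.0]
opening: 0.005
grasp_force: 0.0
```

Request:
move_arm:
  increments:
    - {"xyz":[1.9,-1.9,0.5],"roll":-0.112,"grip":0}
    - {"xyz":[1.9,-1.9,0.5],"roll":-0.112,"grip":0}
    - {"xyz":[1.9,-1.9,0.5],"roll":-0.112,"grip":0}
    - {"xyz":[1.9,-1.9,0.4],"roll":-0.112,"grip":0}
    - {"xyz":[1.9,-1.9,0.4],"roll":-0.112,"grip":0}

```text
time_s: 6.3
position: [0.4636, 0.0583, 0.0629]
tcp_rot: [[-0.963, -0.271, -0.0], [-0.271, 0.963, 0.0], [0.0, 0.0, -1.0]]
force: [1.0, -0.5, -0.4]
opening: 0.004
grasp_force: 0.0
```

Request:
move_arm:
  increments:
    - {"xyz":[0,0,4],"roll":0,"grip":0}
    - {"xyz":[0,0,4],"roll":0,"grip":0}
    - {"xyz":[0,0,4],"roll":0,"grip":0}
    - {"xyz":[0,0,0],"roll":0,"grip":0}

```text
time_s: 6.63
position: [0.4635, 0.0585, 0.05]
tcp_rot: [[-0.965, -0.262, -0.002], [-0.262, 0.965, 0.0], [0.001, 0.001, -1.0]]
force: [0.0, -0.1, 0.3]
opening: 0.007
grasp_force: 0.0
```

```bash
cat > tip.py <<'E'
from sweep import *
im,d=bot.capture("scene"); np.savez("s_last.npz",im=im,d=d)
P=cloud("scene",d).reshape(-1,3); P0=cloud("scene",np.load("scene.npz")["d"]).reshape(-1,3)
a=np.radians(y); x=np.array([np.cos(a),np.sin(a)]); t=np.array([np.sin(a),-np.cos(a)])
k=(np.hypot(*(P[:,:2]-p[:2]).T)<.024)&(P[:,2]<p[2]+.07)&((np.linalg.norm(P-P0,axis=1)>.02))
Q=P[k]; L=np.c_[(Q[:,:2]-p[:2])@x,(Q[:,:2]-p[:2])@t,Q[:,2]]*1000
print("n",k.sum(),"z pct",np.percentile(L[:,2],[0,2,5,10,50]).round(1),"x",np.percentile(L[:,0],[5,50,95]).round(1),"y",np.percentile(L[:,1],[5,50,95]).round(1))
o_=np.argsort(L[:,2])[:12]; print(L[o_].round(1).tolist())
E
python3 tip.py; python3 -c "
from plan import *
e,ye=tgt(92); p,y=cur(); print((e-p)*1000,ye-y)"
```

```text
[0.4635 0.0585 0.05  ] -164.8 0.006637936131611732 [ 0.04 -0.1   0.33] 6.6333
n 3 z pct [49.7 50.  50.5 51.2 56.9] x [-18.7 -14.9 -14.1] y [-1.4 -0.7 16.1]
[[-14.9, 18.0, 49.7], [-14.1, -0.7, 56.9], [-19.1, -1.5, 61.4]]
[ 0.762339   -0.21211323 12.69000551] 360.08817409893305
```

```bash
python3 - <<'E'
from sweep import *
im=np.load("s_last.npz")["im"]; cv2.imwrite("pics/c4.png",cv2.resize(im[130:220,240:360,::-1],None,fx=6,fy=6,interpolation=cv2.INTER_CUBIC))
for h in (0,.03,.07): print(((proj("scene",p+[0,0,h])[0]-[240,130]+.5)*6).round())
E
```

```text
[0.4636 0.0585 0.0502] -164.8 0.0055774002439010146 [-0.4   0.81  0.23] 6.6833
[374. 437.]
[380. 381.]
[389. 302.]
```

View pics/c4.png

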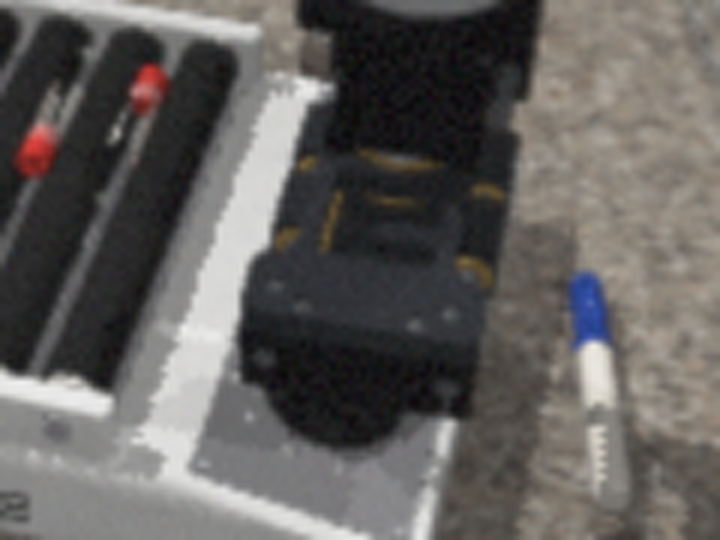

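The gripper body hides the fingers here. With the reported height only 2 mm above the panel and no force, the fingertip must really be higher. I'll descend in small steps and watch the force.

Request:
move_arm:
  increments:
    - {"xyz":[0,0,3],"roll":0,"grip":0}
    - {"xyz":[0,0,3],"roll":0,"grip":0}
    - {"xyz":[0,0,3],"roll":0,"grip":0}
    - {"xyz":[0,0,2],"roll":0,"grip":0}
    - {"xyz":[0,0,0],"roll":0,"grip":0}

```text
time_s: 7.1
position: [0.4637, 0.0584, 0.0394]
tcp_rot: [[-0.965, -0.263, -0.001], [-0.263, 0.965, 0.0], [0.001, 0.0, -1.0]]
force: [-1.2, 0.6, 0.5]
opening: 0.009
grasp_force: 0.0
```

Request:
move_arm:
  increments:
    - {"xyz":[0,0,1.5],"roll":0,"grip":0}
    - {"xyz":[0,0,1.5],"roll":0,"grip":0}
    - {"xyz":[0,0,0],"roll":0,"grip":0}

```text
time_s: 7.35
position: [0.4638, 0.0584, 0.0366]
tcp_rot: [[-0.965, -0.263, -0.0], [-0.263, 0.965, 0.0], [0.0, 0.0, -1.0]]
force: [-0.0, 0.2, -0.1]
opening: 0.005
grasp_force: 0.1
```

Request:
move_arm:
  increments:
    - {"xyz":[0,0,1],"roll":0,"grip":0}
    - {"xyz":[0,0,1],"roll":0,"grip":0}
    - {"xyz":[0,0,0],"roll":0,"grip":0}

```text
time_s: 7.6
position: [0.4639, 0.0584, 0.0347]
tcp_rot: [[-0.965, -0.263, -0.0], [-0.263, 0.965, 0.0], [0.0, 0.0, -1.0]]
force: [-0.5, -0.1, 0.2]
opening: 0.004
grasp_force: 0.1
```

Request:
move_arm:
  increments:
    - {"xyz":[0,0,1.5],"roll":0,"grip":0}
    - {"xyz":[-1.3,1.1,-0.3],"roll":0.07,"grip":0}
    - {"xyz":[-1.3,1.1,-0.3],"roll":0.07,"grip":0}
    - {"xyz":[-1.3,1.1,-0.3],"roll":0.07,"grip":0}
    - {"xyz":[-1.3,1.1,-0.3],"roll":0.07,"grip":0}

```text
time_s: 8.02
position: [0.4686, 0.0635, 0.0345]
tcp_rot: [[-1.0, 0.017, 0.0], [0.017, 1.0, -0.0], [-0.0, -0.0, -1.0]]
force: [-0.9, -0.4, 0.7]
opening: -0.0
grasp_force: 0.0
```

Request:
move_arm:
  increments:
    - {"xyz":[-1.3,1.1,-0.3],"roll":0.07,"grip":0}
    - {"xyz":[-1.3,1.1,-0.3],"roll":0.07,"grip":0}
    - {"xyz":[-1.3,1.1,-0.3],"roll":0.07,"grip":0}

```text
time_s: 8.27
position: [0.4718, 0.0666, 0.0353]
tcp_rot: [[-0.974, 0.225, -0.002], [0.225, 0.974, 0.0], [0.002, -0.0, -1.0]]
force: [-1.7, -0.7, 0.0]
opening: 0.007
grasp_force: 0.6
```

Request:
move_arm:
  increments:
    - {"xyz":[-1.3,1.1,-0.3],"roll":0.07,"grip":0}
    - {"xyz":[-1.3,1.1,-0.3],"roll":0.07,"grip":0}

```text
time_s: 8.43
position: [0.4737, 0.0682, 0.0356]
tcp_rot: [[-0.933, 0.359, -0.004], [0.359, 0.933, 0.0], [0.004, -0.001, -1.0]]
force: [-2.9, -0.4, -0.7]
opening: 0.006
grasp_force: 1.1
```

Request:
move_arm:
  increments:
    - {"xyz":[-1.3,1.1,-0.3],"roll":0.07,"grip":0}
    - {"xyz":[-1.3,1.1,-0.3],"roll":0.07,"grip":0}

```text
time_s: 8.6
position: [0.4755, 0.0693, 0.0359]
tcp_rot: [[-0.874, 0.486, -0.007], [0.486, 0.874, 0.001], [0.006, -0.003, -1.0]]
force: [-4.0, 0.8, -2.2]
opening: 0.006
grasp_force: 1.7
```

```bash
python3 tip.py; python3 -c "
from plan import *
e,ye=tgt(48,h=-.015); p,y=cur(); print((e-p)*1000,ye-y)"
```

```text
[0.4755 0.0693 0.0359] 150.9 0.005600287363370714 [-3.99  0.81 -2.24] 8.6
n 123 z pct [50.  72.4 74.5 76.1 89.3] x [-18.2   8.9  11. ] y [-6.7  5.3 12.3]
[[7.3, 8.1, 50.0], [9.6, 18.2, 54.7], [9.3, -2.4, 71.9], [6.7, 9.3, 73.0], [11.0, 9.8, 73.8], [10.0, 1.0, 74.4], [7.6, -0.8, 74.5], [8.9, -2.5, 74.7], [11.3, -6.2, 74.8], [10.4, -4.1, 75.1], [9.8, 3.7, 75.7], [6.4, 9.3, 75.8]]
[8.91013115 0.45818724 1.43633453] 0.4928177354424008
```

Request:
move_arm:
  increments:
    - {"xyz":[0.5,0,2],"roll":0,"grip":0}
    - {"xyz":[0,0,1.5],"roll":0,"grip":0}
    - {"xyz":[-1.3,1.1,-0.3],"roll":0.07,"grip":0}
    - {"xyz":[-1.3,1.1,-0.3],"roll":0.07,"grip":0}

```text
time_s: 8.98
position: [0.4779, 0.0706, 0.033]
tcp_rot: [[-0.799, 0.602, -0.008], [0.602, 0.799, 0.001], [0.007, -0.003, -1.0]]
force: [-6.9, 3.3, -1.3]
opening: 0.008
grasp_force: 3.5
```

Request:
move_arm:
  increments:
    - {"xyz":[-1.3,1.1,-0.3],"roll":0.07,"grip":0}
    - {"xyz":[-1.3,1.1,-0.3],"roll":0.07,"grip":0}

```text
time_s: 9.15
position: [0.4854, 0.07, 0.0341]
tcp_rot: [[-0.707, 0.707, 0.001], [0.707, 0.707, 0.0], [-0.001, 0.001, -1.0]]
force: [0.7, -0.6, 0.3]
opening: 0.004
grasp_force: 0.0
```

```bash
cat > chk.py <<'E'
from tip import *
import sys
phi=float(sys.argv[1]); e,ye=tgt(phi); e=e-[0,0,.034]; L=(e-p)*1000; print("lag tool x,y,z",(L[:2]@x).round(1),(L[:2]@t).round(1),L[2].round(1),"yaw",(ye-y+180)%360-180)
# white line pixels on knob top in picture
g=im.mean(-1); v,u=np.mgrid[:384,:512]; B=back("scene",np.c_[u.ravel(),v.ravel()],.027)
k=(np.hypot(B[:,0],B[:,1])<.031)&(g.ravel()>95)&(abs((P-o)@R[:,2]-.026)<.006); Bk=B[k]; print("line px",k.sum(),(Bk[:,:2]*1000).round(0).tolist()[:14],np.degrees(np.arctan2(Bk[:,1].mean(),Bk[:,0].mean())).round(1) if k.any() else "")
E
python3 chk.py 32
```

```text
[0.4854 0.07   0.0341] 135.0 0.0037547637246175374 [ 0.74 -0.64  0.27] 9.15
n 77 z pct [52.3 56.  73.1 75.6 89.6] x [-20.  10.  12.] y [-8.2  3.5 11.1]
[[17.8, -0.9, 52.3], [20.3, 7.2, 54.2], [0.5, -11.5, 57.7], [11.3, 9.8, 71.7], [10.9, -4.3, 73.5], [10.7, -2.0, 73.9], [12.0, -6.2, 74.1], [-20.7, 10.8, 75.5], [-20.0, 8.7, 75.6], [9.4, -2.3, 75.8], [11.1, -6.4, 76.3], [11.2, -3.9, 77.1]]
lag tool x,y,z -0.7 -0.7 -0.6 yaw 0.29206009801154664
line px 0 []
```

Request:
move_arm:
  increments:
    - {"xyz":[-1.3,1.0,-0.3],"roll":0.07,"grip":0}
    - {"xyz":[-1.3,1.0,-0.3],"roll":0.07,"grip":0}
    - {"xyz":[0,0,0],"roll":0,"grip":0}

```text
time_s: 9.45
position: [0.4887, 0.0697, 0.0347]
tcp_rot: [[-0.603, 0.798, 0.0], [0.798, 0.603, 0.001], [0.0, 0.001, -1.0]]
force: [-1.5, 2.4, -2.7]
opening: 0.006
grasp_force: 1.5
```

Request:
move_arm:
  increments:
    - {"xyz":[-1.3,1.0,-0.3],"roll":0.07,"grip":0}
    - {"xyz":[-1.3,1.0,-0.3],"roll":0.07,"grip":0}
    - {"xyz":[0,0,0],"roll":0,"grip":0}

```text
time_s: 9.7
position: [0.4907, 0.0693, 0.0349]
tcp_rot: [[-0.486, 0.874, -0.002], [0.874, 0.486, 0.002], [0.002, -0.001, -1.0]]
force: [-2.1, 5.2, -3.6]
opening: 0.005
grasp_force: 2.5
```

```bash
python3 chk.py 16
```

```text
[0.4907 0.0693 0.0349] 119.1 0.005137170614258397 [-2.07  5.2  -3.6 ] 9.7
n 68 z pct [51.3 54.3 64.6 75.1 95. ] x [-15.7  10.2  12.7] y [-9.6  5.1 12. ]
[[19.0, -10.1, 51.3], [23.0, -3.1, 52.4], [-5.3, -11.3, 58.2], [2.3, -15.2, 59.6], [-15.3, 11.7, 74.0], [-15.3, 13.9, 74.0], [10.2, 8.4, 74.4], [8.0, -2.7, 75.3], [-4.2, 10.0, 75.6], [-16.2, 11.7, 76.3], [-6.3, 9.9, 76.6], [-18.6, 13.9, 77.1]]
lag tool x,y,z -1.9 0.2 -0.1 yaw 0.221543215710426
line px 0 []
```

Request:
move_arm:
  increments:
    - {"xyz":[4,0,0],"roll":0,"grip":0}
    - {"xyz":[0,0,-25],"roll":0,"grip":0}
    - {"xyz":[0,0,-35],"roll":0,"grip":0}
    - {"xyz":[0,0,-40],"roll":0,"grip":0}
    - {"xyz":[0,0,0],"roll":0,"grip":0}

```text
time_s: 10.17
position: [0.4963, 0.0712, 0.1423]
tcp_rot: [[-0.488, 0.872, 0.017], [0.873, 0.489, -0.002], [-0.01, 0.014, -1.0]]
force: [1.7, -0.2, -0.1]
opening: 0.007
grasp_force: 0.0
```

```bash
python3 - <<'E'
from sweep import *
for i in range(3):
    im,d=bot.capture("scene")
np.savez("s_last.npz",im=im,d=d); P=cloud("scene",d)
g=im.mean(-1); v,u=np.mgrid[:384,:512]; B=back("scene",np.c_[u.ravel(),v.ravel()],.027)
k=(np.hypot(B[:,0],B[:,1])<.031)&(g.ravel()>90)&(abs((P.reshape(-1,3)-o)@R[:,2]-.026)<.008)
print((B[k][:,:2]*1000).round(0).tolist())
cv2.imwrite("pics/c5.png",cv2.resize(im[160:215,260:335,::-1],None,fx=10,fy=10,interpolation=cv2.INTER_CUBIC))
E
```

```text
[0.4963 0.0712 0.1423] 119.2 0.007018805638022779 [ 1.66 -0.22 -0.07] 10.1667
[[29.0, 8.0], [27.0, 7.0], [25.0, 6.0], [23.0, 5.0], [16.0, 1.0], [28.0, 11.0], [26.0, 10.0], [24.0, 9.0], [22.0, 8.0], [20.0, 7.0], [18.0, 6.0], [16.0, 5.0], [13.0, 3.0], [19.0, 10.0], [17.0, 9.0], [15.0, 8.0]]
```

View pics/c5.png

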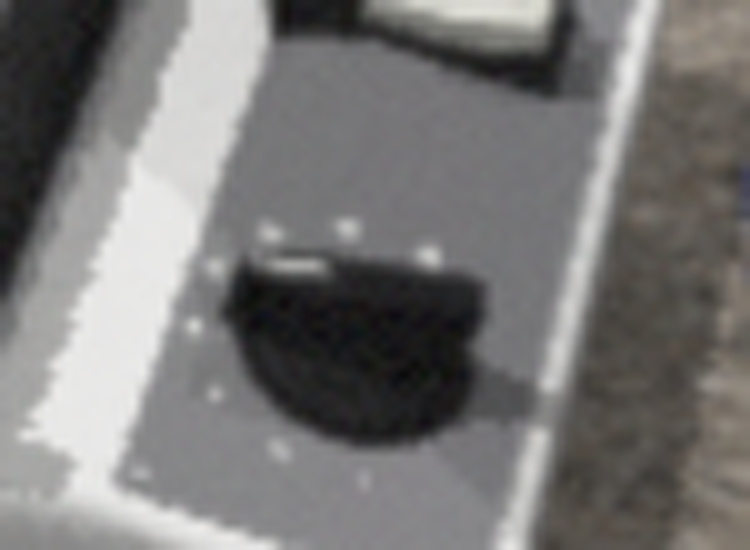

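```bash
python3 - <<'E'
from line import *
f=lambda px:back("scene",(np.array(px)+.5)/10-.5+[260,160],.027)
P=f([(262,263),(328,266)]); d=P[0]-P[1]; print(P.round(4).tolist(),np.degrees(np.arctan2(d[1],d[0])))
im,d=bot.capture("scene"); g=im.mean(-1)
v,u=np.mgrid[:384,:512]; B=back("scene",np.c_[u.ravel(),v.ravel()],.027)
for nm,G in (("now",g),("start",np.load("scene.npz")["im"].mean(-1))):
    best=[]
    for a in np.arange(-60,110,1.):
        r=np.arange(.010,.031,.001); c,s=np.cos(np.radians(a)),np.sin(np.radians(a))
        o,R=panel()
        for h in (.025,.027,.029):
          for off in (-.002,0,.002):
            X=o+np.c_[r*c-off*s,r*s+off*c,0*r+h]@R.T; uv=proj("scene",X).astype(np.float32)
            best.append((cv2.remap(G.astype(np.float32),uv[:,0],uv[:,1],1).mean(),a,h,off))
    best=sorted(best)[::-1][:6]; print(nm,[tuple(np.round(b,3)) for b in best])
E
```

```text
[[0.0269, 0.0095, 0.027], [0.0126, 0.0036, 0.027]] 22.461305700384766
now [(np.float64(135.941), np.float64(-55.0), np.float64(0.025), np.float64(0.002)), (np.float64(135.867), np.float64(-56.0), np.float64(0.025), np.float64(0.002)), (np.float64(135.867), np.float64(-50.0), np.float64(0.027), np.float64(0.002)), (np.float64(135.757), np.float64(-49.0), np.float64(0.027), np.float64(0.002)), (np.float64(135.72), np.float64(-51.0), np.float64(0.027), np.float64(0.002)), (np.float64(135.711), np.float64(-54.0), np.float64(0.025), np.float64(0.002))]Traceback (most recent call last):
  File "<stdin>", line 13, in <module>
  File "h.py", line 14, in proj
    K,D,R,t=cam(n); return cv2.projectPoints(np.array(X,float).reshape(-1,3),cv2.Rodrigues(R)[0],t,K,D)[0].reshape(-1,2)
            ~~~^^^
  File "h.py", line 4, in cam
    m=bot.camera_model(n); R=cv2.Rodrigues(np.array(m["rvec"],float))[0]
ValueError: time passes only in moves, steps and waits
```

Request:
move_arm:
  increments:
    - {"xyz":[-35,-20,-10],"roll":0,"grip":0}
    - {"xyz":[-35,-20,-10],"roll":0,"grip":0}
    - {"xyz":[-35,-20,-10],"roll":0,"grip":0}
    - {"xyz":[-35,-20,-10],"roll":0,"grip":0}
    - {"xyz":[-35,-20,0],"roll":0,"grip":0}

```text
time_s: 10.78
position: [0.4873, -0.1317, 0.1755]
tcp_rot: [[-0.487, 0.873, 0.001], [0.873, 0.487, -0.0], [-0.001, 0.0, -1.0]]
force: [0.8, -0.7, -0.7]
opening: 0.006
grasp_force: 0.0
```

```bash
cat > ang.py <<'E'
from line import *
O,RR=panel()
def score(n,im,rng=np.arange(-120,121,1.)):
    # knob model: fit angle by rendering bar top/line over measured picture (intensity correlation), small shift allowed
    g=im.astype(np.float32).mean(-1); v0,u0=proj(n,O)[0][::-1].astype(int)
    sl=np.s_[v0-26:v0+22,u0-26:u0+26]; S=6; vv,uu=g[sl].shape
    G=cv2.GaussianBlur(g[sl],(0,0),.3); res=[]
    a0=lambda X:((proj(n,O+np.array(X)@RR.T)-[u0-26,v0-26]+.5)*S-.5).round().astype(np.int32)
    A=np.linspace(0,2*np.pi,60)
    cir=lambda h:np.c_[.026*np.cos(A),.026*np.sin(A),0*A+h]
    for a in rng:
        c,s=np.cos(np.radians(a)),np.sin(np.radians(a)); M=np.array([[c,-s,0],[s,c,0],[0,0,1]])
        out=np.array([(-.024,-.0065),(.018,-.0065),(.033,-.002),(.033,.002),(.018,.0065),(-.024,.0065)])
        m=np.full((vv*S,uu*S),115,np.float32)
        cv2.fillConvexPoly(m,cv2.convexHull(np.r_[a0(cir(0)),a0(cir(.0075))]),32)
        B=np.r_[np.c_[out,np.zeros(6)],np.c_[out,np.full(6,.027)]]@M.T
        cv2.fillConvexPoly(m,cv2.convexHull(a0(B)),28)
        Ln=np.array([(.012,-.001,.027),(.030,-.001,.027),(.030,.001,.027),(.012,.001,.027)])@M.T
        cv2.fillConvexPoly(m,cv2.convexHull(a0(Ln)),230)
        ms=cv2.resize(m,(uu,vv),interpolation=cv2.INTER_AREA)
        q=cv2.matchTemplate(G,ms[3:-3,3:-3],cv2.TM_CCOEFF_NORMED); res.append(q.max())
    i=np.argsort(res)[::-1][:5]; print(n,[(float(rng[j]),round(float(res[j]),3)) for j in i],{int(a):round(float(res[int(a+120)]),3) for a in (75,60,45,30,15,0,-15,-30,-45,-60,-75)})
E
python3 - <<'E'
from ang import *
for n in ("top","scene"): score(n,np.load(n+".npz")["im"])
for n in ("top","scene"):
    im,d=bot.capture(n); np.savez(n+"2.npz",im=im,d=d); score(n,im)
s=bot.read_state(); print(s["time_s"],s["position"])
E
```

```text
top [(61.0, 0.776), (62.0, 0.775), (60.0, 0.775), (59.0, 0.775), (58.0, 0.774)] {75: 0.735, 60: 0.775, 45: 0.727, 30: 0.723, 15: 0.72, 0: 0.717, -15: 0.713, -30: 0.724, -45: 0.717, -60: 0.725, -75: 0.718}
scene [(60.0, 0.765), (57.0, 0.764), (59.0, 0.764), (58.0, 0.764), (56.0, 0.762)] {75: 0.721, 60: 0.765, 45: 0.724, 30: 0.715, 15: 0.71, 0: 0.707, -15: 0.702, -30: 0.695, -45: 0.697, -60: 0.702, -75: 0.717}
top [(16.0, 0.77), (15.0, 0.769), (14.0, 0.769), (17.0, 0.766), (13.0, 0.766)] {75: 0.721, 60: 0.719, 45: 0.716, 30: 0.716, 15: 0.769, 0: 0.715, -15: 0.709, -30: 0.718, -45: 0.71, -60: 0.719, -75: 0.711}
scene [(10.0, 0.748), (9.0, 0.746), (11.0, 0.745), (8.0, 0.744), (12.0, 0.744)] {75: 0.639, 60: 0.657, 45: 0.667, 30: 0.705, 15: 0.741, 0: 0.725, -15: 0.694, -30: 0.664, -45: 0.664, -60: 0.667, -75: 0.678}
10.8833 [ 0.48803972 -0.13596432  0.17458336]
```

Both views agree that the knob was between dots (60°) at the start and now sits at mark four (15°). Two more clicks are needed. I'll return to the anticlockwise side of the bar, a little further out for better leverage.

```bash
cat > tg2.py <<'E'
from sweep import *
def t2(phi): e,ye=tgt(phi,cx=.022); return e-[0,0,.034],ye-8
E
python3 - <<'E'
from tg2 import *
e,ye=t2(34); print(e,ye)
H=e+[0,0,.08]; p,y=cur()
rows([(p+(H-p)*(i+1)/5,y+(ye-y)*(i+1)/5) for i in range(5)]+[(e,ye)])
print("sweep"); rows([t2(34-4*i) for i in range(1,21)],start=t2(34))
E
```

```text
[ 0.488  -0.136   0.1746] 118.7 0.005152158969056587 [ 0.88 -0.68  0.68] 10.8833
[0.48719332 0.07201717 0.03405051] 129.3
[np.float64(36.6), np.float64(19.8), np.float64(12.1)] -0.037
[np.float64(35.8), np.float64(21.2), np.float64(12.1)] -0.037
[np.float64(35.0), np.float64(22.5), np.float64(12.1)] -0.037
[np.float64(34.1), np.float64(23.8), np.float64(12.1)] -0.037
[np.float64(33.2), np.float64(25.0), np.float64(12.1)] -0.037
[np.float64(-0.0), np.float64(-0.0), np.float64(80.0)] 0.0
sweep
[np.float64(-1.4), np.float64(1.2), np.float64(-0.3)] 0.07
[np.float64(-1.4), np.float64(1.2), np.float64(-0.3)] 0.07
[np.float64(-1.4), np.float64(1.2), np.float64(-0.3)] 0.07
[np.float64(-1.4), np.float64(1.2), np.float64(-0.3)] 0.07
[np.float64(-1.4), np.float64(1.2), np.float64(-0.3)] 0.07
[np.float64(-1.4), np.float64(1.2), np.float64(-0.3)] 0.07
[np.float64(-1.4), np.float64(1.2), np.float64(-0.3)] 0.07
[np.float64(-1.4), np.float64(1.2), np.float64(-0.2)] 0.07
[np.float64(-1.4), np.float64(1.2), np.float64(-0.2)] 0.07
[np.float64(-1.4), np.float64(1.3), np.float64(-0.2)] 0.07
[np.float64(-1.4), np.float64(1.3), np.float64(-0.2)] 0.07
[np.float64(-1.4), np.float64(1.3), np.float64(-0.2)] 0.07
[np.float64(-1.4), np.float64(1.3), np.float64(-0.1)] 0.07
[np.float64(-1.4), np.float64(1.3), np.float64(-0.1)] 0.07
[np.float64(-1.4), np.float64(1.3), np.float64(-0.1)] 0.07
[np.float64(-1.4), np.float64(1.3), np.float64(-0.1)] 0.07
[np.float64(-1.4), np.float64(1.3), np.float64(-0.0)] 0.07
[np.float64(-1.4), np.float64(1.3), np.float64(-0.0)] 0.07
[np.float64(-1.4), np.float64(1.3), np.float64(0.0)] 0.07
[np.float64(-1.4), np.float64(1.3), np.float64(0.1)] 0.07
```

Request:
move_arm:
  increments:
    - {"xyz":[36.6,19.8,12],"roll":-0.037,"grip":0}
    - {"xyz":[35.8,21.2,12],"roll":-0.037,"grip":0}
    - {"xyz":[35,22.5,12],"roll":-0.037,"grip":0}
    - {"xyz":[34.1,23.8,12],"roll":-0.037,"grip":0}
    - {"xyz":[33.2,25,12],"roll":-0.037,"grip":0}

```text
time_s: 11.3
position: [0.4834, 0.0726, 0.1157]
tcp_rot: [[-0.64, 0.769, -0.003], [0.769, 0.64, 0.0], [0.003, -0.002, -1.0]]
force: [0.2, -0.6, 0.2]
opening: 0.011
grasp_force: 0.0
```

Request:
move_arm:
  increments:
    - {"xyz":[0,0,20],"roll":0,"grip":0}
    - {"xyz":[0,0,15],"roll":0,"grip":0}
    - {"xyz":[0,0,0],"roll":0,"grip":0}
    - {"xyz":[0,0,0],"roll":0,"grip":0}

```text
time_s: 11.63
position: [0.4833, 0.0712, 0.0811]
tcp_rot: [[-0.639, 0.769, -0.005], [0.769, 0.639, 0.0], [0.003, -0.004, -1.0]]
force: [-0.2, 0.9, -0.3]
opening: 0.003
grasp_force: 0.0
```

```bash
python3 -c "
from tg2 import *
rows([t2(34)])"
```

```text
[0.4833 0.0712 0.0811] 129.7 0.0034395997369414478 [-0.19  0.85 -0.26] 11.6333
[np.float64(-1.8), np.float64(3.5), np.float64(47.1)] 0.007
```

Request:
move_arm:
  increments:
    - {"xyz":[-1.8,3.5,15],"roll":0.007,"grip":0}
    - {"xyz":[0,0,14],"roll":0,"grip":0}
    - {"xyz":[0,0,10],"roll":0,"grip":0}
    - {"xyz":[0,0,8],"roll":0,"grip":0}
    - {"xyz":[0,0,0],"roll":0,"grip":0}

```text
time_s: 12.05
position: [0.4882, 0.071, 0.0348]
tcp_rot: [[-0.632, 0.775, -0.003], [0.775, 0.632, 0.0], [0.002, -0.002, -1.0]]
force: [-0.3, 0.6, 0.4]
opening: 0.002
grasp_force: 0.0
```

Request:
move_arm:
  increments:
    - {"xyz":[-1.4,1.2,-0.3],"roll":0.07,"grip":0}
    - {"xyz":[-1.4,1.2,-0.3],"roll":0.07,"grip":0}
    - {"xyz":[-1.4,1.2,-0.3],"roll":0.07,"grip":0}
    - {"xyz":[-1.4,1.2,-0.3],"roll":0.07,"grip":0}

```text
time_s: 12.38
position: [0.4935, 0.0702, 0.0368]
tcp_rot: [[-0.389, 0.921, -0.005], [0.921, 0.389, 0.002], [0.004, -0.004, -1.0]]
force: [-2.0, 5.1, -3.6]
opening: 0.005
grasp_force: 2.8
```

Request:
move_arm:
  increments:
    - {"xyz":[-1.4,1.2,-0.3],"roll":0.07,"grip":0}
    - {"xyz":[-1.4,1.2,-0.3],"roll":0.07,"grip":0}

```text
time_s: 12.55
position: [0.4974, 0.0682, 0.0375]
tcp_rot: [[-0.258, 0.966, -0.004], [0.966, 0.258, 0.001], [0.002, -0.003, -1.0]]
force: [-0.6, 0.7, -1.1]
opening: 0.003
grasp_force: 0.6
```

Request:
move_arm:
  increments:
    - {"xyz":[-1.4,1.2,-0.3],"roll":0.07,"grip":0}
    - {"xyz":[-1.4,1.2,-0.2],"roll":0.07,"grip":0}

```text
time_s: 12.72
position: [0.5026, 0.0652, 0.0387]
tcp_rot: [[-0.121, 0.993, 0.001], [0.993, 0.121, -0.0], [-0.0, 0.001, -1.0]]
force: [0.8, -1.3, -0.2]
opening: 0.007
grasp_force: 0.0
```

Request:
move_arm:
  increments:
    - {"xyz":[-1.4,1.2,-0.2],"roll":0.07,"grip":0}
    - {"xyz":[-1.4,1.3,-0.2],"roll":0.07,"grip":0}
    - {"xyz":[0,0,0],"roll":0,"grip":0}

```text
time_s: 12.97
position: [0.506, 0.0623, 0.0393]
tcp_rot: [[0.017, 1.0, 0.002], [1.0, -0.017, -0.0], [-0.0, 0.002, -1.0]]
force: [-0.4, -0.6, 0.8]
opening: 0.004
grasp_force: 0.0
```

```bash
python3 - <<'E'
from ang import *
im,d=bot.capture("scene"); score("scene",im)
s=bot.read_state(); print(s["force"])
E
```

```text
scene [(-18.0, 0.574), (-22.0, 0.573), (-15.0, 0.573), (-11.0, 0.572), (-20.0, 0.572)] {75: 0.469, 60: 0.479, 45: 0.483, 30: 0.511, 15: 0.54, 0: 0.56, -15: 0.573, -30: 0.566, -45: 0.544, -60: 0.523, -75: 0.51}
[0.1562724  0.55898875 0.59359877]
```

Request:
move_arm:
  increments:
    - {"xyz":[-1.4,1.3,-0.2],"roll":0.07,"grip":0}
    - {"xyz":[-1.4,1.3,-0.2],"roll":0.07,"grip":0}
    - {"xyz":[0,0,0],"roll":0,"grip":0}

```text
time_s: 13.27
position: [0.5068, 0.0604, 0.039]
tcp_rot: [[0.155, 0.988, -0.001], [0.988, -0.155, 0.001], [0.001, -0.002, -1.0]]
force: [-1.3, 3.5, 1.0]
opening: 0.007
grasp_force: 1.6
```

Request:
move_arm:
  increments:
    - {"xyz":[-1.4,1.3,-0.1],"roll":0.07,"grip":0}
    - {"xyz":[0,0,0],"roll":0,"grip":0}

```text
time_s: 13.43
position: [0.508, 0.0586, 0.0391]
tcp_rot: [[0.222, 0.975, -0.001], [0.975, -0.222, 0.001], [0.0, -0.001, -1.0]]
force: [-0.9, 1.4, -0.0]
opening: 0.005
grasp_force: 0.9
```

Request:
move_arm:
  increments:
    - {"xyz":[-1.4,1.3,-0.1],"roll":0.07,"grip":0}
    - {"xyz":[0,0,0],"roll":0,"grip":0}

```text
time_s: 13.6
position: [0.5097, 0.0564, 0.0392]
tcp_rot: [[0.288, 0.958, 0.0], [0.958, -0.288, -0.0], [-0.0, 0.0, -1.0]]
force: [-0.5, 0.3, 0.4]
opening: 0.009
grasp_force: 0.4
```

```bash
python3 - <<'E'
from ang import *
im,d=bot.capture("scene"); score("scene",im)
im,d=bot.capture("top"); score("top",im)
print(bot.read_state()["force"])
E
```

```text
scene [(-8.0, 0.517), (-11.0, 0.517), (-18.0, 0.516), (-22.0, 0.516), (-15.0, 0.516)] {75: 0.443, 60: 0.463, 45: 0.465, 30: 0.481, 15: 0.498, 0: 0.511, -15: 0.516, -30: 0.511, -45: 0.492, -60: 0.472, -75: 0.469}
top [(-5.0, 0.314), (-1.0, 0.314), (-10.0, 0.314), (-3.0, 0.314), (-12.0, 0.314)] {75: 0.295, 60: 0.294, 45: 0.299, 30: 0.308, 15: 0.31, 0: 0.312, -15: 0.307, -30: 0.305, -45: 0.301, -60: 0.298, -75: 0.292}
[ 0.0104391  -0.43256639  0.73992216]
```

Request:
move_arm:
  increments:
    - {"xyz":[-1.4,1.3,-0.1],"roll":0.07,"grip":0}
    - {"xyz":[0,0,0],"roll":0,"grip":0}

```text
time_s: 13.87
position: [0.511, 0.0545, 0.0394]
tcp_rot: [[0.355, 0.935, 0.001], [0.935, -0.355, -0.001], [-0.0, 0.001, -1.0]]
force: [-0.1, 1.0, -0.2]
opening: 0.006
grasp_force: 0.1
```

Force is about zero, so it has probably snapped. I'll back off, raise the tool and look.

Request:
move_arm:
  increments:
    - {"xyz":[4,0,0],"roll":0,"grip":0}
    - {"xyz":[0,0,-30],"roll":0,"grip":0}
    - {"xyz":[0,0,-40],"roll":0,"grip":0}
    - {"xyz":[0,0,-40],"roll":0,"grip":0}
    - {"xyz":[0,0,0],"roll":0,"grip":0}

```text
time_s: 14.28
position: [0.5176, 0.0584, 0.1561]
tcp_rot: [[0.354, 0.935, 0.015], [0.935, -0.354, -0.002], [0.004, 0.015, -1.0]]
force: [1.3, 0.3, -0.2]
opening: 0.004
grasp_force: 0.0
```

```bash
python3 - <<'E'
from sweep import *
# move 200 mm toward -y, then position over the rocker press point
g=p+[0,-.2,0]; rows([(p+(g-p)*(i+1)/5,y) for i in range(5)])
E
```

```text
[0.5176 0.0584 0.1561] 69.3 0.0041678795824928875 [ 1.27  0.31 -0.15] 14.2833
[np.float64(-37.4), np.float64(14.2), np.float64(-0.0)] 0.0
[np.float64(-37.4), np.float64(14.2), np.float64(-0.0)] 0.0
[np.float64(-37.4), np.float64(14.2), np.float64(-0.0)] 0.0
[np.float64(-37.4), np.float64(14.2), np.float64(-0.0)] 0.0
[np.float64(-37.4), np.float64(14.2), np.float64(-0.0)] 0.0
```

Request:
move_arm:
  increments:
    - {"xyz":[-37.4,14,0],"roll":0,"grip":0}
    - {"xyz":[-37.4,14,0],"roll":0,"grip":0}
    - {"xyz":[-37.4,14,0],"roll":0,"grip":0}
    - {"xyz":[-37.4,14,0],"roll":0,"grip":0}
    - {"xyz":[-37.4,14,0],"roll":0,"grip":0}

```text
time_s: 14.7
position: [0.5105, -0.1427, 0.1493]
tcp_rot: [[0.354, 0.935, 0.001], [0.935, -0.354, -0.001], [-0.0, 0.001, -1.0]]
force: [1.0, -0.7, 0.0]
opening: 0.003
grasp_force: 0.0
```

```bash
python3 - <<'E'
from ang import *
for n in ("top","scene"):
    im,d=bot.capture(n); np.savez(n+"3.npz",im=im,d=d); score(n,im)
from plan import *
p,y=cur(); print(p,y,bot.read_state()["time_s"])
E
```

```text
top [(-13.0, 0.778), (-14.0, 0.778), (-12.0, 0.774), (-15.0, 0.774), (-16.0, 0.773)] {75: 0.717, 60: 0.716, 45: 0.713, 30: 0.712, 15: 0.709, 0: 0.708, -15: 0.774, -30: 0.714, -45: 0.707, -60: 0.714, -75: 0.709}
scene [(-20.0, 0.754), (-18.0, 0.754), (-19.0, 0.753), (-17.0, 0.752), (-16.0, 0.75)] {75: 0.649, 60: 0.657, 45: 0.654, 30: 0.679, 15: 0.705, 0: 0.724, -15: 0.749, -30: 0.73, -45: 0.701, -60: 0.688, -75: 0.697}
[ 0.51213858 -0.14751654  0.14950961] 68.877778497889 14.8
```

Still in mark five, so the finger slid over the bar on that last push. I'll go back 5 mm deeper.

```bash
python3 - <<'E'
from sweep import *
def t2(phi): e,ye=tgt(phi,cx=.022); return e-[0,0,.039],ye-8
e,ye=t2(6); print(e,ye); H=e+[0,0,.08]
rows([(p+(H-p)*(i+1)/6,y+(ye-y)*(i+1)/6) for i in range(6)])
print("sweep"); rows([t2(6-4*i) for i in range(1,10)],start=t2(6))
E
```

```text
[ 0.5121 -0.1475  0.1495] 68.9 0.006099239083887061 [-0.31  0.31  0.56] 14.8
[0.49929826 0.06732109 0.031208  ] 101.3
[np.float64(32.6), np.float64(-14.9), np.float64(6.4)] -0.094
[np.float64(33.9), np.float64(-11.8), np.float64(6.4)] -0.094
[np.float64(34.8), np.float64(-8.5), np.float64(6.4)] -0.094
[np.float64(35.5), np.float64(-5.2), np.float64(6.4)] -0.094
[np.float64(35.8), np.float64(-1.8), np.float64(6.4)] -0.094
[np.float64(35.8), np.float64(1.5), np.float64(6.4)] -0.094
sweep
[np.float64(-1.4), np.float64(1.2), np.float64(-0.2)] 0.07
[np.float64(-1.4), np.float64(1.2), np.float64(-0.2)] 0.07
[np.float64(-1.4), np.float64(1.3), np.float64(-0.2)] 0.07
[np.float64(-1.4), np.float64(1.3), np.float64(-0.2)] 0.07
[np.float64(-1.4), np.float64(1.3), np.float64(-0.2)] 0.07
[np.float64(-1.4), np.float64(1.3), np.float64(-0.1)] 0.07
[np.float64(-1.4), np.float64(1.3), np.float64(-0.1)] 0.07
[np.float64(-1.4), np.float64(1.3), np.float64(-0.1)] 0.07
[np.float64(-1.4), np.float64(1.3), np.float64(-0.1)] 0.07
```

Request:
move_arm:
  increments:
    - {"xyz":[32.6,-14.9,6.4],"roll":-0.094,"grip":0}
    - {"xyz":[33.9,-11.8,6.4],"roll":-0.094,"grip":0}
    - {"xyz":[34.8,-8.5,6.4],"roll":-0.094,"grip":0}
    - {"xyz":[35.5,-5.2,6.4],"roll":-0.094,"grip":0}
    - {"xyz":[35.8,-1.8,6.4],"roll":-0.094,"grip":0}

```text
time_s: 15.22
position: [0.4986, 0.04, 0.1169]
tcp_rot: [[-0.111, 0.994, -0.0], [0.994, 0.111, 0.0], [0.0, -0.0, -1.0]]
force: [0.4, -0.1, 0.5]
opening: 0.006
grasp_force: 0.0
```

Request:
move_arm:
  increments:
    - {"xyz":[35.8,1.5,6.4],"roll":-0.094,"grip":0}
    - {"xyz":[0,0,15],"roll":0,"grip":0}
    - {"xyz":[0,0,15],"roll":0,"grip":0}
    - {"xyz":[0,0,0],"roll":0,"grip":0}
    - {"xyz":[0,0,0],"roll":0,"grip":0}

```text
time_s: 15.63
position: [0.4961, 0.0745, 0.0803]
tcp_rot: [[-0.2, 0.98, -0.002], [0.98, 0.2, 0.0], [0.001, -0.002, -1.0]]
force: [-0.2, -0.2, 0.3]
opening: 0.005
grasp_force: 0.0
```

```bash
python3 - <<'E'
from sweep import *
e,ye=tgt(6,cx=.022); rows([(e-[0,0,.039],ye-8)])
E
```

```text
[0.4961 0.0745 0.0803] 101.5 0.004564022316480978 [-0.15 -0.23  0.29] 15.6333
[np.float64(-7.6), np.float64(1.7), np.float64(49.1)] 0.004
```

Request:
move_arm:
  increments:
    - {"xyz":[-4,1.7,15],"roll":0,"grip":0}
    - {"xyz":[0,0,15],"roll":0,"grip":0}
    - {"xyz":[0,0,10],"roll":0,"grip":0}
    - {"xyz":[0,0,5],"roll":0,"grip":0}
    - {"xyz":[0,0,2],"roll":0,"grip":0}

```text
time_s: 16.05
position: [0.4993, 0.0698, 0.0335]
tcp_rot: [[-0.197, 0.98, -0.001], [0.98, 0.197, 0.0], [0.0, -0.001, -1.0]]
force: [1.2, 0.9, -0.5]
opening: 0.008
grasp_force: 0.0
```

Request:
move_arm:
  increments:
    - {"xyz":[-2,0,0],"roll":0,"grip":0}
    - {"xyz":[-1.6,0,2],"roll":0,"grip":0}
    - {"xyz":[0,0,0],"roll":0,"grip":0}

```text
time_s: 16.3
position: [0.5007, 0.0661, 0.0322]
tcp_rot: [[-0.197, 0.98, 0.001], [0.98, 0.197, -0.0], [-0.0, 0.001, -1.0]]
force: [1.1, -0.7, 0.5]
opening: 0.003
grasp_force: 0.0
```

Request:
move_arm:
  increments:
    - {"xyz":[-1.4,1.2,-0.2],"roll":0.07,"grip":0}
    - {"xyz":[-1.4,1.2,-0.2],"roll":0.07,"grip":0}
    - {"xyz":[-1.4,1.3,-0.2],"roll":0.07,"grip":0}
    - {"xyz":[0,0,0],"roll":0,"grip":0}

```text
time_s: 16.63
position: [0.5053, 0.0625, 0.033]
tcp_rot: [[0.012, 1.0, 0.002], [1.0, -0.012, -0.0], [-0.0, 0.002, -1.0]]
force: [0.2, 0.3, -0.0]
opening: 0.005
grasp_force: 0.0
```

Request:
move_arm:
  increments:
    - {"xyz":[-1.4,1.3,-0.2],"roll":0.07,"grip":0}
    - {"xyz":[-1.4,1.3,-0.2],"roll":0.07,"grip":0}
    - {"xyz":[0,0,0],"roll":0,"grip":0}

```text
time_s: 16.88
position: [0.5063, 0.0607, 0.0329]
tcp_rot: [[0.151, 0.989, -0.001], [0.988, -0.151, 0.002], [0.001, -0.001, -1.0]]
force: [-0.5, 4.3, 0.1]
opening: 0.006
grasp_force: 2.0
```

Request:
move_arm:
  increments:
    - {"xyz":[-1.4,1.0,0],"roll":0.05,"grip":0}
    - {"xyz":[0,0,0],"roll":0,"grip":0}

```text
time_s: 17.05
position: [0.5074, 0.0586, 0.033]
tcp_rot: [[0.198, 0.98, -0.0], [0.98, -0.198, 0.0], [0.0, -0.0, -1.0]]
force: [-0.5, 1.5, 0.5]
opening: 0.004
grasp_force: 0.7
```

Request:
move_arm:
  increments:
    - {"xyz":[-1.4,1.0,0],"roll":0.05,"grip":0}
    - {"xyz":[0,0,0],"roll":0,"grip":0}

```text
time_s: 17.22
position: [0.5087, 0.0565, 0.033]
tcp_rot: [[0.246, 0.969, 0.001], [0.969, -0.246, -0.001], [-0.0, 0.001, -1.0]]
force: [0.7, -0.6, 0.2]
opening: 0.007
grasp_force: 0.1
```

Force falls as the detent nears its halfway point, so last time I probably stopped just short of it. I'll continue past.

Request:
move_arm:
  increments:
    - {"xyz":[-1.4,1.3,-0.1],"roll":0.07,"grip":0}
    - {"xyz":[-1.4,1.3,-0.1],"roll":0.07,"grip":0}
    - {"xyz":[0,0,0],"roll":0,"grip":0}

```text
time_s: 17.47
position: [0.5107, 0.0528, 0.0332]
tcp_rot: [[0.379, 0.925, 0.001], [0.925, -0.379, -0.001], [-0.0, 0.001, -1.0]]
force: [0.2, -0.6, 0.2]
opening: 0.007
grasp_force: 0.0
```

Request:
move_arm:
  increments:
    - {"xyz":[-1.4,1.3,0],"roll":0.07,"grip":0}
    - {"xyz":[-0.7,0.6,0],"roll":0.035,"grip":0}
    - {"xyz":[0,0,0],"roll":0,"grip":0}

```text
time_s: 17.72
position: [0.5111, 0.0504, 0.0331]
tcp_rot: [[0.473, 0.881, 0.0], [0.881, -0.473, -0.0], [-0.0, 0.001, -1.0]]
force: [-0.8, -0.1, -0.0]
opening: -0.0
grasp_force: 0.0
```

```bash
python3 - <<'E'
from ang import *
im,d=bot.capture("scene"); score("scene",im)
from sweep import *
for phi in (-30,-34,-38):
    e,ye=tgt(phi,cx=.022); print(phi,((e-p)*1000).round(1),ye-8-y)
E
```

```text
scene [(-8.0, 0.501), (-11.0, 0.5), (-12.0, 0.499), (-6.0, 0.499), (-15.0, 0.498)] {75: 0.464, 60: 0.474, 45: 0.472, 30: 0.475, 15: 0.485, 0: 0.492, -15: 0.498, -30: 0.495, -45: 0.483, -60: 0.472, -75: 0.478}
[0.511  0.0505 0.0331] 61.8 0.008804250780492478 [ 0.39 -0.62 -0.12] 17.7667
-30 [-1.7  3.4 38.5] 3.4929583095861787
-34 [-1.1  1.6 38.5] -0.5070416904138213
-38 [-0.7 -0.2 38.5] -4.507041690413821
```

Request:
move_arm:
  increments:
    - {"xyz":[4,0,0],"roll":0,"grip":0}
    - {"xyz":[0,0,-35],"roll":0,"grip":0}
    - {"xyz":[0,0,-40],"roll":0,"grip":0}
    - {"xyz":[0,0,-40],"roll":0,"grip":0}
    - {"xyz":[-35,19,0],"roll":0,"grip":0}

```text
time_s: 18.18
position: [0.5177, 0.0188, 0.1548]
tcp_rot: [[0.468, 0.884, 0.014], [0.884, -0.468, 0.001], [0.007, 0.012, -1.0]]
force: [1.6, -0.6, 0.1]
opening: 0.009
grasp_force: 0.0
```

Request:
move_arm:
  increments:
    - {"xyz":[-35,19,0],"roll":0,"grip":0}
    - {"xyz":[-35,19,0],"roll":0,"grip":0}
    - {"xyz":[-35,19,0],"roll":0,"grip":0}
    - {"xyz":[-35,19,0],"roll":0,"grip":0}
    - {"xyz":[0,0,0],"roll":0,"grip":0}

```text
time_s: 18.6
position: [0.515, -0.1524, 0.1486]
tcp_rot: [[0.479, 0.878, 0.004], [0.878, -0.479, -0.005], [-0.003, 0.006, -1.0]]
force: [-0.0, 0.8, 0.6]
opening: 0.004
grasp_force: 0.0
```

```bash
python3 - <<'E'
from ang import *
for n in ("top","scene"):
    im,d=bot.capture(n); np.savez(n+"4.npz",im=im,d=d); score(n,im)
    P=cloud(n,d).reshape(-1,3); q=(P-O)@RR
    for xx in (-.018,-.012,-.006,0,.006,.012,.018):
        k=(abs(q[:,0]-xx)<.003)&(abs(q[:,1]+.122)<.009)&(q[:,2]<.03); print(round(xx*1000),(np.median(q[k][:,2])*1000).round(1),k.sum(),end="; ")
    print()
from plan import *
p,y=cur(); print(p,y,bot.read_state()["time_s"])
E
```

```text
top [(-43.0, 0.776), (-44.0, 0.776), (-42.0, 0.775), (-45.0, 0.772), (-41.0, 0.771)] {75: 0.721, 60: 0.72, 45: 0.717, 30: 0.717, 15: 0.714, 0: 0.711, -15: 0.706, -30: 0.719, -45: 0.772, -60: 0.723, -75: 0.714}
-18 17.9 20; -12 15.4 21; -6 13.8 20; 0 12.2 20; 6 12.1 21; 12 11.4 18; 18 10.9 21; 
scene [(-46.0, 0.747), (-45.0, 0.747), (-48.0, 0.746), (-47.0, 0.745), (-44.0, 0.745)] {75: 0.648, 60: 0.653, 45: 0.646, 30: 0.665, 15: 0.679, 0: 0.689, -15: 0.701, -30: 0.718, -45: 0.747, -60: 0.722, -75: 0.709}
-18 17.5 13; -12 14.8 12; -6 13.4 10; 0 11.5 12; 6 10.8 11; 12 10.8 11; 18 8.4 9; 
[ 0.51300831 -0.14617096  0.14788869] 61.478572392515936 18.7
```

Both cameras put the selector at mark six (−43° to −46°) with the rocker still off. Now the rocker.

```bash
python3 - <<'E'
from sweep import *
g=o+R@[-.018,-.122,.018]; print(g); H=np.array([g[0],g[1],.09])
rows([(p+(H-p)*(i+1)/7,y+(13.3-y)*(i+1)/7) for i in range(7)])
E
```

```text
[ 0.513  -0.1462  0.1479] 61.5 0.008378446491045542 [-0.07  0.17  0.21] 18.7
[ 0.49443204 -0.0779055   0.06608705]
[np.float64(7.3), np.float64(-7.0), np.float64(8.3)] 0.12
[np.float64(6.4), np.float64(-7.8), np.float64(8.3)] 0.12
[np.float64(5.4), np.float64(-8.5), np.float64(8.3)] 0.12
[np.float64(4.4), np.float64(-9.1), np.float64(8.3)] 0.12
[np.float64(3.2), np.float64(-9.6), np.float64(8.3)] 0.12
[np.float64(2.1), np.float64(-9.9), np.float64(8.3)] 0.12
[np.float64(0.9), np.float64(-10.1), np.float64(8.3)] 0.12
```

Request:
move_arm:
  increments:
    - {"xyz":[7.3,-7,5],"roll":0.12,"grip":0}
    - {"xyz":[6.4,-7.8,5],"roll":0.12,"grip":0}
    - {"xyz":[5.4,-8.5,5],"roll":0.12,"grip":0}
    - {"xyz":[4.4,-9.1,5],"roll":0.12,"grip":0}
    - {"xyz":[3.2,-9.6,5],"roll":0.12,"grip":0}

```text
time_s: 19.12
position: [0.4989, -0.0935, 0.1227]
tcp_rot: [[0.89, 0.455, -0.001], [0.455, -0.89, 0.001], [-0.001, -0.001, -1.0]]
force: [0.0, -0.1, 0.1]
opening: 0.005
grasp_force: 0.0
```

Request:
move_arm:
  increments:
    - {"xyz":[2.1,-9.9,10],"roll":0.12,"grip":0}
    - {"xyz":[0.9,-10.1,15],"roll":0.12,"grip":0}
    - {"xyz":[0,0,15],"roll":0,"grip":0}
    - {"xyz":[0,0,0],"roll":0,"grip":0}
    - {"xyz":[0,0,0],"roll":0,"grip":0}

```text
time_s: 19.53
position: [0.4935, -0.0748, 0.0826]
tcp_rot: [[0.972, 0.236, -0.002], [0.236, -0.972, 0.001], [-0.002, -0.002, -1.0]]
force: [0.4, -0.6, 0.2]
opening: 0.006
grasp_force: 0.0
```

```bash
python3 - <<'E'
from tip import *
g=o+R@[-.018,-.122,.018]; rows([(g,13.3)])
E
```

```text
[ 0.4935 -0.0748  0.0826] 13.6 0.006286175150300146 [ 0.41 -0.64  0.23] 19.5333
n 34 z pct [118.9 119.2 120.3 121.4 124.1] x [-9.1  0.5 10. ] y [-11.2  -9.6  -7.1]
[[9.9, -8.2, 118.9], [7.6, -8.3, 119.4], [-4.7, -10.6, 120.8], [-9.3, -10.0, 121.3], [2.7, -10.1, 121.8], [0.4, -9.7, 122.0], [-7.1, -11.6, 122.0], [4.9, -11.0, 122.0], [5.6, -7.4, 122.1], [-2.0, -9.4, 122.2], [10.1, -8.7, 122.2], [-4.3, -9.2, 122.5]]
[np.float64(-0.5), np.float64(2.3), np.float64(17.2)] 0.005
```

Request:
move_arm:
  increments:
    - {"xyz":[-0.5,2.3,15],"roll":0,"grip":0}
    - {"xyz":[0,0,15],"roll":0,"grip":0}
    - {"xyz":[0,0,10],"roll":0,"grip":0}
    - {"xyz":[0,0,6],"roll":0,"grip":0}
    - {"xyz":[0,0,0],"roll":0,"grip":0}

```text
time_s: 20.0
position: [0.494, -0.0788, 0.0364]
tcp_rot: [[0.973, 0.233, -0.001], [0.233, -0.973, 0.001], [-0.001, -0.001, -1.0]]
force: [-0.4, -0.1, 0.4]
opening: 0.006
grasp_force: 0.0
```

Request:
move_arm:
  increments:
    - {"xyz":[0,0,2],"roll":0,"grip":0}
    - {"xyz":[0,0,2],"roll":0,"grip":0}
    - {"xyz":[0,0,2],"roll":0,"grip":0}
    - {"xyz":[0,0,0],"roll":0,"grip":0}

```text
time_s: 20.33
position: [0.4945, -0.0791, 0.0311]
tcp_rot: [[0.973, 0.233, 0.0], [0.233, -0.973, -0.0], [0.0, 0.0, -1.0]]
force: [-0.2, 0.9, 1.0]
opening: 0.007
grasp_force: 0.0
```

Request:
move_arm:
  increments:
    - {"xyz":[0,0,1.5],"roll":0,"grip":0}
    - {"xyz":[0,0,1.5],"roll":0,"grip":0}
    - {"xyz":[0,0,0],"roll":0,"grip":0}

```text
time_s: 20.58
position: [0.4941, -0.0791, 0.028]
tcp_rot: [[0.972, 0.233, -0.001], [0.233, -0.972, -0.0], [-0.001, 0.0, -1.0]]
force: [-1.8, -0.8, 0.4]
opening: 0.004
grasp_force: 0.7
```

Request:
move_arm:
  increments:
    - {"xyz":[0,0,1.5],"roll":0,"grip":0}
    - {"xyz":[0,0,1.5],"roll":0,"grip":0}
    - {"xyz":[0,0,0],"roll":0,"grip":0}

```text
time_s: 20.83
position: [0.4945, -0.079, 0.0249]
tcp_rot: [[0.973, 0.232, 0.0], [0.232, -0.973, 0.0], [0.0, -0.0, -1.0]]
force: [-0.7, -0.3, 1.8]
opening: 0.003
grasp_force: 1.1
```

Request:
move_arm:
  increments:
    - {"xyz":[0,0,1.5],"roll":0,"grip":0}
    - {"xyz":[0,0,1.5],"roll":0,"grip":0}
    - {"xyz":[0,0,0],"roll":0,"grip":0}

```text
time_s: 21.08
position: [0.4946, -0.079, 0.0241]
tcp_rot: [[0.972, 0.233, 0.001], [0.233, -0.972, -0.0], [0.001, 0.001, -1.0]]
force: [-4.3, -0.2, 20.9]
opening: 0.005
grasp_force: 10.6
```

Request:
move_arm:
  increments:
    - {"xyz":[0,0,1.5],"roll":0,"grip":0}
    - {"xyz":[0,0,1.5],"roll":0,"grip":0}
    - {"xyz":[0,0,0],"roll":0,"grip":0}

```text
time_s: 21.33
position: [0.4948, -0.0791, 0.0236]
tcp_rot: [[0.972, 0.233, 0.002], [0.233, -0.972, -0.001], [0.002, 0.002, -1.0]]
force: [-8.7, 2.3, 42.7]
opening: 0.005
grasp_force: 21.3
```

Request:
move_arm:
  increments:
    - {"xyz":[0,0,-4],"roll":0,"grip":0}
    - {"xyz":[0,0,-30],"roll":0,"grip":0}
    - {"xyz":[0,0,-40],"roll":0,"grip":0}
    - {"xyz":[0,0,-40],"roll":0,"grip":0}
    - {"xyz":[-30,0,-20],"roll":0,"grip":0}

```text
time_s: 21.75
position: [0.4735, -0.088, 0.1577]
tcp_rot: [[0.972, 0.234, 0.015], [0.234, -0.972, -0.005], [0.014, 0.009, -1.0]]
force: [0.8, -1.5, 1.2]
opening: 0.004
grasp_force: 0.0
```

Request:
move_arm:
  increments:
    - {"xyz":[-10,38,0],"roll":0,"grip":0}
    - {"xyz":[-10,38,0],"roll":0,"grip":0}
    - {"xyz":[-10,38,0],"roll":0,"grip":0}
    - {"xyz":[-10,38,0],"roll":0,"grip":0}
    - {"xyz":[0,38,0],"roll":0,"grip":0}

```text
time_s: 22.17
position: [0.4691, -0.2816, 0.1529]
tcp_rot: [[0.973, 0.232, -0.001], [0.232, -0.973, 0.001], [-0.001, -0.001, -1.0]]
force: [0.4, 0.2, -0.1]
opening: 0.002
grasp_force: 0.0
```

```bash
python3 - <<'E'
from ang import *
for n in ("top","scene"):
    im,d=bot.capture(n); np.savez(n+"5.npz",im=im,d=d); score(n,im)
    P=cloud(n,d).reshape(-1,3); q=(P-O)@RR
    for xx in (-.018,-.012,-.006,0,.006,.012,.018):
        k=(abs(q[:,0]-xx)<.003)&(abs(q[:,1]+.122)<.009)&(q[:,2]<.03); print(round(xx*1000),(np.median(q[k][:,2])*1000).round(1),k.sum(),end="; ")
    print()
    for l in ("vial_dark","marker_pen","bench_timer","tube_front","tube_mid","tube_back"):
        r=bot.spot_in(l,n); print(l,[(w(n,x["at"]).round(3).tolist(),round(x["conf"],2)) for x in r[:1]])
s=bot.read_state(); print(s["time_s"],s["position"],s["force"])
im=np.load("top5.npz")["im"]; cv2.imwrite("pics/end.png",cv2.resize(im[110:260,200:380,::-1],None,fx=4,fy=4,interpolation=cv2.INTER_CUBIC))
E
```

```text
top [(-43.0, 0.764), (-44.0, 0.763), (-42.0, 0.763), (-45.0, 0.759), (-41.0, 0.759)] {75: 0.711, 60: 0.71, 45: 0.706, 30: 0.706, 15: 0.705, 0: 0.702, -15: 0.696, -30: 0.709, -45: 0.759, -60: 0.712, -75: 0.703}
-18 10.2 19; -12 10.9 18; -6 11.5 18; 0 11.9 18; 6 14.8 19; 12 16.8 14; 18 16.5 26; 
vial_dark [([0.575, -0.155, 0.054], 0.73)]
marker_pen [([0.408, -0.051, 0.013], 0.82)]
bench_timer [([0.486, 0.172, 0.015], 0.89)]
tube_front []
tube_mid []
tube_back [([0.665, 0.034, 0.088], 0.44)]
scene [(-46.0, 0.729), (-45.0, 0.728), (-48.0, 0.727), (-47.0, 0.726), (-44.0, 0.726)] {75: 0.63, 60: 0.632, 45: 0.627, 30: 0.645, 15: 0.658, 0: 0.669, -15: 0.682, -30: 0.698, -45: 0.728, -60: 0.705, -75: 0.69}
-18 10.2 10; -12 10.8 11; -6 11.3 10; 0 11.9 10; 6 14.1 10; 12 16.3 13; 18 17.2 13; 
vial_dark [([0.571, -0.154, 0.058], 0.65)]
marker_pen [([0.401, -0.037, 0.014], 0.79)]
bench_timer [([0.478, 0.172, 0.018], 0.57)]
tube_front [([0.612, -0.039, 0.091], 0.64)]
tube_mid [([0.404, -0.041, 0.014], 0.66)]
tube_back []
22.8667 [ 0.4706623  -0.27956724  0.15314148] [ 0.01517488 -0.75064941  0.68696064]
```

View pics/end.png

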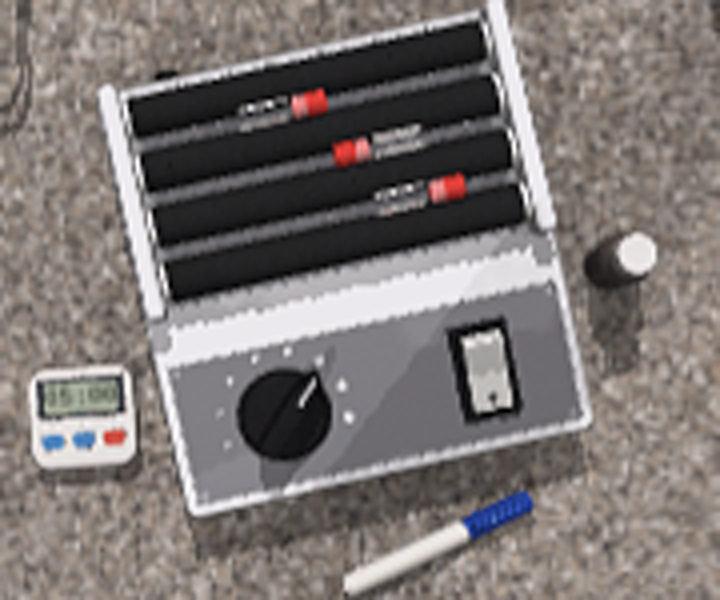

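The picture shows the pointer at the sixth dot (319,360) and the rocker's near half down at (490,390). The tubes, pen, vial and timer have not moved, and the arm is clear of everything.

```bash
python3 -c "
from rig import bot
print(bot.hand_in())"
```

```text
the job is handed in; nothing more can be done
None
```

I handed the job in at about 23 s: from the last pictures the selector rests in mark six, the rocker is on, and the tubes, pen, vial and timer are where they began; the rocker press briefly read 43 N at the wrist against its end stop, and the hand-in gave no verdict.

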